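Batch of salvaged transformers through the tipping tray

TASK

Gather every salvaged transformer from the cork mat onto the level tray while its lock pin is still in. When the whole batch is on the tray, draw the red-knobbed pin out of its blue bracket and lay it in the slot of the yellow notch block; then tip the tray by its bar handle so that the batch slides into the blue bin, and bring the tray back down level. Finish with all transformers in the bin and the pin left in its notch, and leave the capacitors, bottle, spool, circuit board and solder sucker where they are.

Things in the scene. Friction and masses are not known exactly. Their poses are not given: they have to be found in the camera images.
- station: Fixed tipping station on a grey base plate 295 x 365 x 10 mm; origin on the bench under the centre of the tray, z up. Its +y is the handle end, -y the bin end, -x the pin side (towards the robot). On the -x side a steel deck (top 85 mm above the bench, x -178 to -102 mm, y -125 to 165 mm, kerbs 7 mm high) carries the blue two-cheek bracket and the yellow notch block.
- tray (a joint): tip angle of the aluminium tray in rad: 0 = level (resting on its stop), 1.0 = fully tipped towards the bin (limit). The hinge is damped (0.8 N m s/rad); let go, the tray sinks slowly back to level by its own weight (0.35 kg). The pin in the bracket holds it level, with about 0.05 rad of play.
- tray_hinge (a point): middle of the tray's hinge line, 96 mm above the bench, at station (0, -85, 96) mm; x along the hinge. Axes are the tray's, which tips about +x (the handle end rises).
- tray_floor (a point): centre of the tray's floor, on its upper face, 100 mm above the bench when level; axes move with the tray, parallel to the station's when level. Inside 160 mm (x) by 166 mm (y); walls 4 mm thick and 22 mm high on three sides; the -y edge (hinge and bin side) is open. Friction on it is 0.48 to 0.72, so loads slide off at 0.45 to 0.65 rad.
- tray_handle (a point): middle of the round black handle bar (14 mm diameter, 100 mm long, along the tray's x, arms at x = +-45 mm) that stands 45 mm off the tray's +y wall, 125 mm above the bench when level; in tray axes (0, 215, 29) mm from tray_hinge. Only the open bench is under it.
- bore (a point): on the bracket's bore axis, 118.5 mm above the bench, where the middle of the pin's shank lies while it locks the tray; station (-140, 20, 118.5) mm. Axes are the station's; the bore is 13 mm square and runs along y. The bracket's outer cheeks end at y = +50 and y = +10 mm (station), are 31 mm wide and reach 136 mm above the bench; the tray's lug (8 mm, same height) sits between them.
- notch (a point): where the middle of the parked pin's shank lies: centre of the U-shaped, open-topped slot in the yellow block, 118.5 mm above the bench, station (-140, -75, 118.5) mm. The slot runs along station y, is 44 mm long (y), 16 mm wide, its floor 5 mm below this point, flared at the top; the block reaches 134 mm above the bench.
- bin_in (a point): centre of the inner floor of the blue reclaim bin below the tray's open edge, 14 mm above the bench, at station (0, -183, 14) mm; inside 202 mm (x) by 157 mm (y), rim 80 mm above the bench.
- pin: loose steel lock pin with a red round knob: knob 20 mm diameter, 34 mm long; shank 10 mm diameter, 60 mm long; 50 g, balancing 36 mm from the origin, inside the shank. Origin at the middle of the knob; x along the axis, from the shank to the knob (the shank is from x = -17 to -77 mm). At the start it lies in the bracket, its x along station +y: draw it out towards station +y (at least 62 mm).
- pin_shank (a point): middle of the pin's shank, 47 mm from the pin's origin towards its tip.
- cap1: loose blue can capacitor, 25 mm diameter, 30 mm tall, standing on the mat among the transformers; not to be moved. Origin at its underside.
- cap2: loose blue can capacitor, 25 mm diameter, 35 mm tall, on the bench behind; not to be moved. Origin at its underside.
- flux_bottle: white bottle, 44 mm diameter, 110 mm tall; not to be moved. Origin at its underside.
- spool: solder spool, 56 mm diameter, 41 mm tall; not to be moved. Origin at its underside.
- scrap_board: stripped green circuit board 110 x 75 x 9 mm; not to be moved. Origin at its underside.
- solder_sucker: blue and yellow desoldering pump, 180 mm long, 22 mm thick, lying; not to be moved. Origin at its underside.
- transformer1: salvaged small transformer (three to five are there): yellow winding, dark iron core, black foot; 32 (x) x 26 (y) x 28.5 (z) mm, 40 to 85 g; origin at the centre of its underside, z up as it stands. Lies on the 3 mm thick cork mat at the start.
- transformer2: salvaged small transformer (three to five are there): yellow winding, dark iron core, black foot; 32 (x) x 26 (y) x 28.5 (z) mm, 40 to 85 g; origin at the centre of its underside, z up as it stands. Lies on the 3 mm thick cork mat at the start.
- transformer3: salvaged small transformer (three to five are there): yellow winding, dark iron core, black foot; 32 (x) x 26 (y) x 28.5 (z) mm, 40 to 85 g; origin at the centre of its underside, z up as it stands. Lies on the 3 mm thick cork mat at the start.
- transformer4: salvaged small transformer (three to five are there): yellow winding, dark iron core, black foot; 32 (x) x 26 (y) x 28.5 (z) mm, 40 to 85 g; origin at the centre of its underside, z up as it stands. Lies on the 3 mm thick cork mat at the start.
- transformer5: salvaged small transformer (three to five are there): yellow winding, dark iron core, black foot; 32 (x) x 26 (y) x 28.5 (z) mm, 40 to 85 g; origin at the centre of its underside, z up as it stands. Lies on the 3 mm thick cork mat at the start.

How it is judged:
By the outcome, as a careful person would: the job done as asked, in the order asked, and still so for the second after the job is handed in, with the robot touching nothing.
Of transformer1, transformer2, transformer3, transformer4, transformer5 only 3 to 5 are there at a start; the rules pass over those that are not, and their reading is None.
At some moment in a run one of transformer1, transformer2, transformer3, transformer4, transformer5 may be knocked a few centimetres aside while the robot is not near it.
Once in a run the grip may slacken for a moment while it holds something.
It also fails if it takes over 210 s, if anything falls off the work surface, if the arm or the gripper's body presses on something with over 40 N, if the wrist force passes 120 N, or if a joint passes its speed limit or range.

ROBOT

A 6-joint arm with a two-finger parallel gripper is mounted at the origin on the work surface. World frame = base frame: x ahead of the robot, y to its left, z up, the work surface at z = 0. Lengths are in mm, angles in degrees, forces in N, time in s.
With the tool pointing down it reaches from about 375 to 900 mm from the base axis. Payload 3.1 kg.
Tool frame: the origin (TCP) lies midway between the tips of the shut fingers; the grasp point (between the pads) lies 19 mm behind it; z points along the fingers, y is the line along which they close (so a half turn about z gives the same grasp; the last joint's range is limited). The gripper opens to 85 mm and grips with 20 to 120 N. Pads are 22 mm wide; open, the fingers measure 114 mm over their backs; the gripper's body (76 mm by 85 mm) begins 54 mm behind the grasp point. The pads swing forward as they close: fully open they stand 13 mm farther back than shut.
Start: joints at [-73.425, 30.224, 82.088, -0, 67.689, -10.227], TCP at [281.845, -557.817, 191.71] pointing down, gripper open.
Joint ranges: [-176.69, 176.69], [-43.24, 126.21], [12.49, 139.97], [-82, 262], [0, 151.66], [-163.58, 163.58]. Speed limits (degrees/s): [159.86, 159.86, 180, 180, 180, 180].

INTERFACE

Orientations are given as a 3x3 rotation matrix whose columns are the frame's x, y, z axes.
In Python, from bench import * gives the robot as it stands.
- The arm moves only by the tool send_rows, never from a script. Its argument "commands" is a list of rows, each an object with "rotation": the turn, a rotation vector about the tool's x, y, z in units of pi rad (1.0 is pi rad), a list of three; "slide": the shift along the tool's x, y, z in units of 25 cm (1.0 is 25 cm), a list of three; "hand": the opening, from -1 (shut) to 1 (fully open). A call has exactly 10 rows; each row is the pose to reach, as a shift and turn from the pose commanded when the call began, along the tool's axes at that moment, turning the shorter way round; what a row does not reach only later rows make up. A row lasts 1/10 s, in which the tool goes at most 50 mm and 8.59 degrees, less where a joint would pass 70% of its speed; a pose out of reach is approached as far as the arm can. A call with a number of a shift or a turn outside -1 to 1 is refused whole. A call with a gripper value outside its range is refused whole. The fingers move at their own pace and stop on an object; "grip_force" is the grip in N (left out, the last holds). Time passes only in rows, so rows that repeat a pose let the fingers close, or fill a call up. It gives the time, the measured TCP pose, the force, the opening and the grip force at its end, in the units of the state.
- read_state(): the state, without advancing time (a new reading comes with each control period).
- camera(name): name is "scene" or "top" or "wrist"; returns the picture (400x640x3 uint8, red, green, blue); there is no depth.
- get_calibration(name): a dict with "fovy" (degrees; the focal length in pixels is half the picture's height over the tangent of half this angle, whatever the lens; pixels are square), "cx", "cy" (the principal point, pixels), "camera_from_world" (4x4, takes a point from world to camera coordinates); the wrist camera has in their place "hand_eye" (4x4, takes a point from camera to tool coordinates, whose origin is the TCP and whose axes are the flange's). Camera axes: x right, y down, z forward; pixel columns grow to the right and rows downward; lengths in mm; the calibration is good to about 2 mm. A picture is of the moment at which its call begins: read the wrist's pose just before it. get_calibration takes no time and is no camera call.
- hand_in(): hands the job in; it is judged then, once.
The state is a dict: "time_s": time; "qpos": joint angles; "joint_velocities": joint speeds; "effort": joint torques, N m; "tcp_pos": TCP position; "tool_rot": TCP orientation; "wrist_force": force on the tool from outside, world axes, zero at the start; "torque": the same for the moment, N m; "opening": finger opening in mm; "finger_force": force on a finger pad.
Only numpy, scipy, OpenCV 4.12 (cv2) and the standard library are available. Lean on these libraries where they do the work, as an engineer would, in place of code of your own. Each camera call takes 0.05 s, during which the arm holds its last target. There are 200 camera calls.

## Working session

There is one attempt and no reset: what is moved stays moved. The work goes in short steps, Python scripts to look and compute and a tool call to move; the robot and the scene stay as the last step left them, time stands still between calls to the robot, and variables do not carry over. Pictures are saved under pics/ and viewed, at most 14 in all, crops included, and the job is handed in when it is done.

Besides the shell and the picture viewer there is one more tool, called after ">>>" in YAML: its name, and indented under it one key for each argument. send_rows: Moves the arm, as the interface text tells. Its arguments: {"type":"object","properties":{"commands":{"type":"array","items":{"type":"object","properties":{"rotation":{"type":"array","items":{"type":"number"}},"slide":{"type":"array","items":{"type":"number"}},"hand":{"type":"number"}}}},"grip_force":{"type":"number"}},"required":["commands"]}

```bash
ls; mkdir -p pics
python3 - <<'E'
from bench import *
import cv2
s=read_state();print(s)
for n in("scene","top","wrist"):
    print(n,get_calibration(n)); cv2.imwrite(f"pics/{n}0.png",camera(n)[:,:,::-1])
E
```

```text
pics
{'time_s': 0.0, 'qpos': array([-7.34240430e+01,  3.02784054e+01,  8.21559710e+01,  1.72727300e-03,
        6.76894144e+01, -1.02267696e+01]), 'joint_velocities': array([ 0.03832617,  0.02848781,  0.06193652,  0.06679706, -0.0659812 ,
       -0.00236654]), 'effort': array([-4.74158260e-04, -4.42353129e+01, -1.78028351e+01, -1.47902065e-04,
        8.54156184e-03,  5.44845832e-06]), 'tcp_pos': array([ 281.63483468, -557.05946777,  190.74202782]), 'tool_rot': array([[ 8.92569656e-01,  4.50909150e-01, -5.89645702e-04],
       [ 4.50909348e-01, -8.92567330e-01,  2.07872388e-03],
       [ 4.11017125e-04, -2.12128262e-03, -9.99997666e-01]]), 'wrist_force': array([ 0.12705381,  0.69649764, -0.24144878]), 'torque': array([-0.05589418, -0.0150962 , -0.02516308]), 'finger_force': 0.0, 'opening': 85.21501794071513}
scene {'fovy': 48.83131762091995, 'cx': 323.8303672565932, 'cy': 207.62796559029562, 'camera_from_world': array([[-7.04600799e-01,  7.09567016e-01, -7.23631727e-03,
         3.60137396e+02],
       [ 5.73953838e-01,  5.63880924e-01, -5.93814193e-01,
        -3.41538223e+02],
    
[... 352 characters left out ...]
02],
       [-9.89773591e-01,  2.83525992e-02, -1.39801176e-01,
         5.93933142e+02],
       [ 1.40589874e-01,  2.80399419e-02, -9.89670778e-01,
         9.87973442e+02],
       [ 0.00000000e+00,  0.00000000e+00,  0.00000000e+00,
         1.00000000e+00]])}
wrist {'fovy': 69.57122805826829, 'cx': 323.21929025869304, 'cy': 199.0102875245035, 'hand_eye': array([[-1.57870788e-03, -9.57596763e-01, -2.88107529e-01,
         7.35370477e+01],
       [ 9.99998725e-01, -1.44313008e-03, -6.82971303e-04,
         5.01525544e-01],
       [ 2.38234469e-04, -2.88108240e-01,  9.57597820e-01,
        -1.81063577e+02],
       [ 0.00000000e+00,  0.00000000e+00,  0.00000000e+00,
         1.00000000e+00]])}
```

View pics/top0.png

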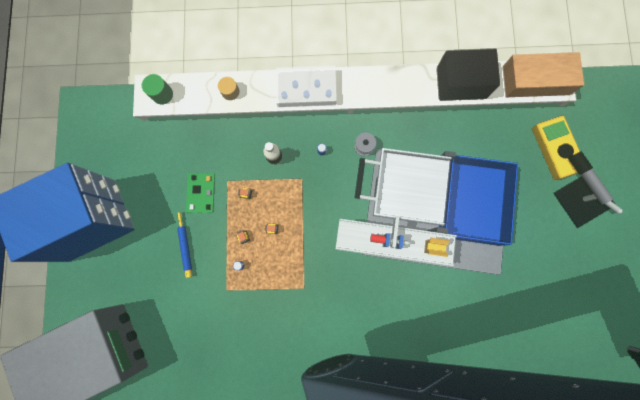

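View pics/scene0.png

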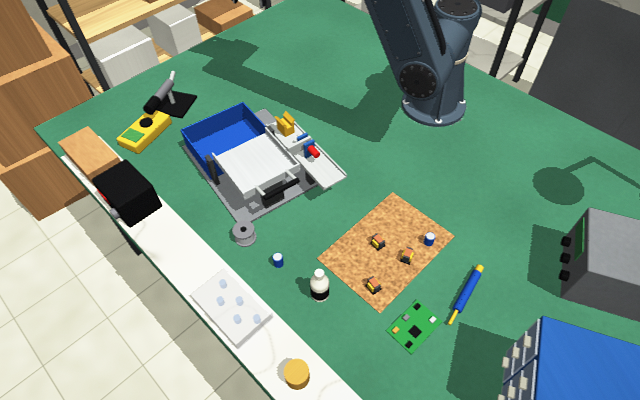

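The top view shows three transformers on the mat at about (244,193), (242,237) and (271,229), with cap1 at (238,266). The tray is at (413,187), the pin knob at (378,239), the notch block at (438,246) and the bin at (483,200). The scene view agrees with this.

```bash
cat > h.py <<'E'
from bench import *
import numpy as np, cv2
from scipy.spatial.transform import Rotation as Ro
def cal(n,st=None):
    c=get_calibration(n); f=200/np.tan(np.radians(c["fovy"]/2))
    if n=="wrist":
        T=np.eye(4);T[:3,:3]=st["tool_rot"];T[:3,3]=st["tcp_pos"]
        cw=np.linalg.inv(T@c["hand_eye"])
    else: cw=c["camera_from_world"]
    return f,c["cx"],c["cy"],cw
def pt(n,uv,z,st=None):
    f,cx,cy,cw=cal(n,st); R=cw[:3,:3]; o=-R.T@cw[:3,3]
    d=R.T@np.array([(uv[0]-cx)/f,(uv[1]-cy)/f,1.]); return o+d*(z-o[2])/d[2]
def proj(n,p,st=None):
    f,cx,cy,cw=cal(n,st); q=cw[:3,:3]@np.asarray(p,float)+cw[:3,3]; return np.array([cx+f*q[0]/q[2],cy+f*q[1]/q[2]])
def down(yaw):  # tool z down, tool y (closing line) at yaw deg in world, mod 180
    a=np.radians(yaw); y=np.array([np.cos(a),np.sin(a),0]); z=np.array([0,0,-1.]); return np.c_[np.cross(y,z),y,z]
def go(p,R=None,st=None):  # numbers for a move to p, R from the present pose
    st=st or read_state(); R0=st["tool_rot"]; R=R0 if R is None else R
    sl=R0.T@(np.asarray(p,float)-st["tcp_pos"])/250; ro=Ro.from_matrix(R0.T@R).as_rotvec()/np.pi
    print("slide",sl.round(4).tolist(),"rot",ro.round(4).tolist())
def snap(n,name):
    st=read_state(); im=camera(n)[:,:,::-1].copy(); cv2.imwrite(f"pics/{name}.png",im); return st,im
def yawnow(st=None):
    y=(st or read_state())["tool_rot"][:,1]; return np.degrees(np.arctan2(y[1],y[0]))
E
python3 - <<'E'
from h import *
for nm,uv,z in [("t",(244,193),18),("t",(242,237),18),("t",(271,229),18),("cap1",(238,266),33),("matTL",(226,180),3),("matBR",(304,289),3),
 ("handle",(361,179),125),("trayTL",(384,150),122),("trayTR",(450,157),122),("trayBL",(375,216),122),("trayBR",(446,223),122),("binTR",(518,160),80),("binBR",(512,243),80),("knob",(378,239),118),("notch",(437,247),130)]:
    print(nm,pt("top",uv,z).round(0))
print("scene",[pt("scene",u,18).round(0) for u in((373,286),(406,257),(377,242))])
print(yawnow())
E
```

```text
t [641. 299.  18.]
t [521. 304.  18.]
t [541. 225.  18.]
cap1 [444. 311.  33.]
matTL [682. 353.   3.]
matBR [379. 140.   3.]
handle [648. -13. 125.]
trayTL [720. -73. 122.]
trayTR [ 697. -233.  122.]
trayBL [557. -43. 122.]
trayBR [ 535. -212.  122.]
binTR [ 695. -417.   80.]
binBR [ 485. -383.   80.]
knob [501. -48. 118.]
notch [ 478. -184.  130.]
scene [array([645., 298.,  18.]), array([528., 305.,  18.]), array([545., 225.,  18.])]
-63.1956323320886
```

Run:
```python
from h import *
go((400,-330,320),down(-30))
```

```text
slide [0.8325, -0.5987, -0.515] rot [-0.0005, -0.0003, -0.1844]
```

>>> send_rows:
  commands:
    - {"slide": [0.8,-0.6,-0.515],"rotation": [0,0,-0.18],"hand": 1}
    - {"slide": [0.83,-0.6,-0.515],"rotation": [0,0,-0.18],"hand": 1}
    - {"slide": [0.83,-0.6,-0.515],"rotation": [0,0,-0.18],"hand": 1}
    - {"slide": [0.83,-0.6,-0.515],"rotation": [0,0,-0.18],"hand": 1}
    - {"slide": [0.83,-0.6,-0.515],"rotation": [0,0,-0.18],"hand": 1}
    - {"slide": [0.83,-0.6,-0.515],"rotation": [0,0,-0.18],"hand": 1}
    - {"slide": [0.83,-0.6,-0.515],"rotation": [0,0,-0.18],"hand": 1}
    - {"slide": [0.83,-0.6,-0.515],"rotation": [0,0,-0.18],"hand": 1}
    - {"slide": [0.83,-0.6,-0.515],"rotation": [0,0,-0.18],"hand": 1}
    - {"slide": [0.83,-0.6,-0.515],"rotation": [0,0,-0.18],"hand": 1}

```text
time_s: 1.15
tcp_pos: [398.5, -331.1, 319.3]
tool_rot: [[0.514, 0.858, -0.002], [0.858, -0.514, 0.002], [0.0, -0.002, -1.0]]
wrist_force: [0.6, -0.7, 0.3]
opening: 85.2
finger_force: 0.0
```

>>> send_rows:
  commands:
    - {"slide": [0.95,-0.18,0],"rotation": [0,0,-0.17],"hand": 1}
    - {"slide": [0.95,-0.18,0],"rotation": [0,0,-0.17],"hand": 1}
    - {"slide": [0.95,-0.18,0],"rotation": [0,0,-0.17],"hand": 1}
    - {"slide": [0.95,-0.18,0],"rotation": [0,0,-0.17],"hand": 1}
    - {"slide": [0.95,-0.18,0],"rotation": [0,0,-0.17],"hand": 1}
    - {"slide": [0.95,-0.18,0],"rotation": [0,0,-0.17],"hand": 1}
    - {"slide": [0.95,-0.18,0],"rotation": [0,0,-0.17],"hand": 1}
    - {"slide": [0.95,-0.18,0],"rotation": [0,0,-0.17],"hand": 1}
    - {"slide": [0.95,-0.18,0],"rotation": [0,0,-0.17],"hand": 1}
    - {"slide": [0.95,-0.18,0],"rotation": [0,0,-0.17],"hand": 1}

```text
time_s: 2.15
tcp_pos: [482.1, -104.7, 320.3]
tool_rot: [[0.006, 1.0, -0.0], [1.0, -0.006, -0.0], [-0.0, -0.0, -1.0]]
wrist_force: [0.3, 0.5, -0.1]
opening: 85.5
finger_force: 0.0
```

Run:
```python
from h import *
st,im=snap("wrist","w_sta")
print(st["tcp_pos"],yawnow(st),st["time_s"]); go((560,130,320),down(0))
```

```text
[ 482.08338568 -104.72910491  320.30741438] -0.3444520391435997 2.15
slide [0.9399, 0.3062, 0.0014] rot [-0.0001, 0.0, -0.0018]
```

>>> send_rows:
  commands:
    - {"slide": [0.94,0.3,0],"rotation": [0,0,0],"hand": 1}
    - {"slide": [0.94,0.3,0],"rotation": [0,0,0],"hand": 1}
    - {"slide": [0.94,0.3,0],"rotation": [0,0,0],"hand": 1}
    - {"slide": [0.94,0.3,0],"rotation": [0,0,0],"hand": 1}
    - {"slide": [0.94,0.3,0],"rotation": [0,0,0],"hand": 1}
    - {"slide": [0.94,0.3,0],"rotation": [0,0,0],"hand": 1}
    - {"slide": [0.94,0.3,0],"rotation": [0,0,0],"hand": 1}
    - {"slide": [0.94,0.3,0],"rotation": [0,0,0],"hand": 1}
    - {"slide": [0.94,0.3,0],"rotation": [0,0,0],"hand": 1}
    - {"slide": [0.94,0.3,0],"rotation": [0,0,0],"hand": 1}

```text
time_s: 3.2
tcp_pos: [558.1, 130.0, 320.7]
tool_rot: [[0.006, 1.0, 0.0], [1.0, -0.006, -0.0], [-0.0, 0.0, -1.0]]
wrist_force: [-0.1, -0.6, -0.2]
opening: 85.3
finger_force: 0.0
```

>>> send_rows:
  commands:
    - {"slide": [0.48,0.0,0],"rotation": [0,0,0],"hand": 1}
    - {"slide": [0.48,0.0,0],"rotation": [0,0,0],"hand": 1}
    - {"slide": [0.48,0.0,0],"rotation": [0,0,0],"hand": 1}
    - {"slide": [0.48,0.0,0],"rotation": [0,0,0],"hand": 1}
    - {"slide": [0.48,0.0,0],"rotation": [0,0,0],"hand": 1}
    - {"slide": [0.48,0.0,0],"rotation": [0,0,0],"hand": 1}
    - {"slide": [0.48,0.0,0],"rotation": [0,0,0],"hand": 1}
    - {"slide": [0.48,0.0,0],"rotation": [0,0,0],"hand": 1}
    - {"slide": [0.48,0.0,0],"rotation": [0,0,0],"hand": 1}
    - {"slide": [0.48,0.0,0],"rotation": [0,0,0],"hand": 1}

```text
time_s: 4.2
tcp_pos: [558.7, 251.0, 320.5]
tool_rot: [[0.004, 1.0, 0.0], [1.0, -0.004, -0.0], [-0.0, 0.0, -1.0]]
wrist_force: [-0.1, 0.1, -0.8]
opening: 85.6
finger_force: 0.0
```

Run:
```python
from h import *
st,im=snap("wrist","w_mat"); np.save("st_mat.npy",st,allow_pickle=True)
print(st["tcp_pos"],yawnow(st),st["time_s"])
```

```text
[558.67115637 251.0200096  320.53370665] -0.2328411759082243 4.2
```

View pics/w_mat.png

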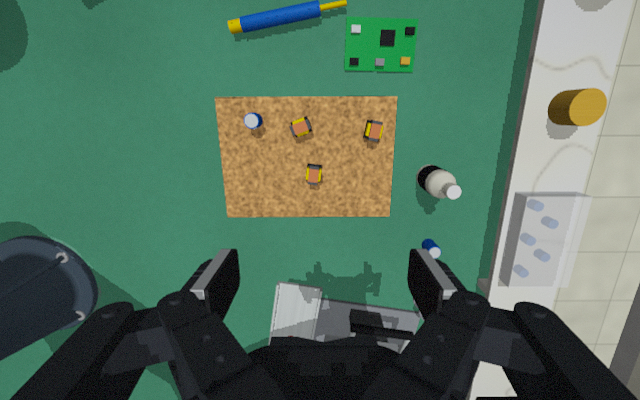

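View pics/w_sta.png

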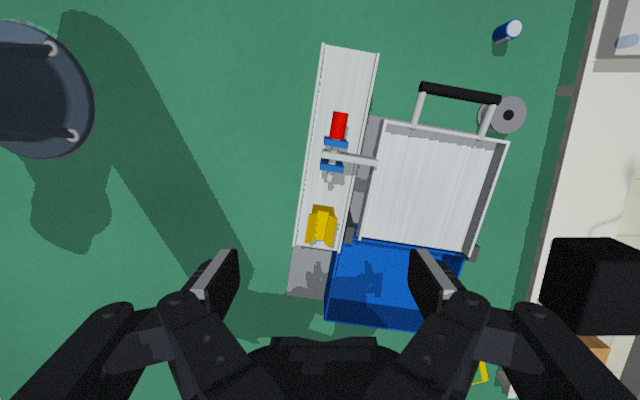

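The mat view shows cap1 at (253,120) and transformers at (301,127), (374,131) and (314,174). The station view shows the handle from (422,86) to (498,99), the red knob at (339,126) and the yellow block at (321,227).

Run:
```python
from h import *
im=cv2.imread("pics/w_mat.png"); c=im[90:220,215:400]; cv2.imwrite("pics/w_matc.png",cv2.resize(c,None,fx=4,fy=4,interpolation=cv2.INTER_CUBIC))
s2={"tcp_pos":np.array([482.083,-104.729,320.307]),"tool_rot":down(-.344)}
st=np.load("st_mat.npy",allow_pickle=True).item()
im2=cv2.imread("pics/w_sta.png").astype(int); b,g,r=im2[...,0],im2[...,1],im2[...,2]
def cen(m,box):
    k=np.zeros(m.shape,bool);k[box[1]:box[3],box[0]:box[2]]=1; ys,xs=np.nonzero(m&k); return np.c_[xs,ys]
red=cen((r>130)&(g<80)&(b<80),(300,90,370,160)); yel=cen((r>130)&(g>90)&(b<90),(290,190,350,260)); blk=cen((r<50)&(g<50)&(b<50),(410,75,505,110))
S={}
for nm,a,z in(("knob",red,126),("block",yel,128),("bar",blk,127)):
    p=pt("wrist",a.mean(0),z,s2); S[nm]=p
    rc=cv2.minAreaRect(a.astype(np.float32)); bx=cv2.boxPoints(rc)
    print(nm,len(a),a.mean(0).round(1),p.round(1),rc, [pt("wrist",q,z,s2)[:2].round(0).tolist() for q in bx])
for nm,uv,z in(("trayTL",(383,118),122),("trayTR",(509,142),122),("deckTL",(322,44),92),("deckTR",(379,53),92)): print(nm,pt("wrist",uv,z,s2).round(1))
for uv in((301,127),(374,131),(314,174)): print(pt("wrist",uv,24,st).round(1))
```

```text
knob 390 [338.1 125.3] [501.6 -47.5 126. ] ((338.1081237792969, 125.35135650634766), (14.467110633850098, 26.96143341064453), 9.462322235107422) [[490.0, -62.0], [495.0, -30.0], [513.0, -33.0], [508.0, -66.0]]
block 971 [321.2 224.8] [ 478.9 -181.4  128. ] ((321.4189147949219, 224.98651123046875), (28.769821166992188, 38.962562561035156), 9.462322235107422) [[454.0, -207.0], [465.0, -150.0], [503.0, -157.0], [495.0, -215.0]]
bar 894 [459.4  93.1] [649.6 -10.4 127. ] ((459.45123291015625, 93.2712173461914), (82.19898986816406, 11.239373207092285), 10.203973770141602) [[599.0, -8.0], [600.0, 4.0], [701.0, -13.0], [700.0, -26.0]]
trayTL [558.7 -39.1 122. ]
trayTR [724.  -70.4 122. ]
deckTL [482.  52.  92.]
deckTR [555.3  41.   92. ]
[523.5 301.7  24. ]
[641.4 294.8  24. ]
[543.3 224.5  24. ]
```

View pics/w_matc.png

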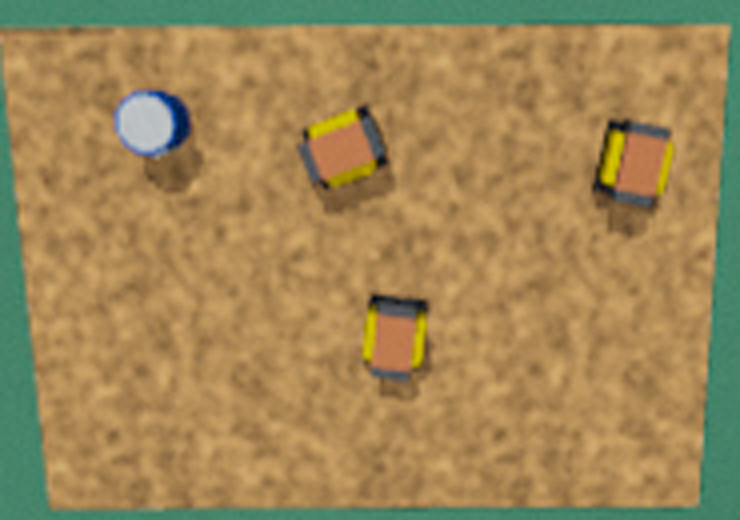

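Crop: the transformers sit near cork-crop (345,148), (637,163) and (397,338), with yaws of about +22, -8 and 0 degrees (plus 90 for the winding axis). The station origin comes out at about (628,-138), yaw -9.7. The knob and handle measurements agree with it. I'll start with T3.

```bash
cat >> h.py <<'E'
SY=-9.7; SO=np.array([628.,-138.,0]); SR=Ro.from_euler("z",SY,degrees=True).as_matrix()
def S(x,y,z): return SO+SR@np.array([x,y,z],float)
def trafos(n,st,im,zt=31.5):  # yellow pairs on plane of the top -> list of (centre, yaw of long axis)
    b,g,r=[im[...,i].astype(int) for i in range(3)]
    m=((r>120)&(g>105)&(b<60)&(abs(r-g)<60)).astype(np.uint8); k,l,s,c=cv2.connectedComponentsWithStats(m)
    P=[(pt(n,c[i],zt,st),s[i,4],i) for i in range(1,k) if s[i,4]>=12]
    out=[]
    for i in range(len(P)):
        for j in range(i):
            d=P[i][0]-P[j][0]
            if 14<np.linalg.norm(d)<34:
                out.append((((P[i][0]+P[j][0])/2).round(1)[:2],round(float(np.degrees(np.arctan2(d[1],d[0]))+90)%180-90,1),round(float(np.linalg.norm(d)),1)))
    return out  # second number: yaw of the closing line (across 26 mm)
E
python3 - <<'E'
from h import *
st=np.load("st_mat.npy",allow_pickle=True).item()
print(trafos("wrist",st,cv2.imread("pics/w_mat.png")))
go((542,224,120),down(-1))
E
```

```text
[(array([640.6, 296.1]), -11.7, 21.4), (array([522.9, 302.4]), -70.0, 20.8), (array([542.1, 226.3]), -8.7, 20.8)]
slide [-0.1089, -0.0662, 0.8021] rot [0.0, -0.0, 0.0043]
```

>>> send_rows:
  commands:
    - {"slide": [-0.1,-0.066,0.8],"rotation": [0,0,0.03],"hand": 0.5}
    - {"slide": [-0.1,-0.066,0.8],"rotation": [0,0,0.03],"hand": 0.5}
    - {"slide": [-0.1,-0.066,0.8],"rotation": [0,0,0.03],"hand": 0.5}
    - {"slide": [-0.1,-0.066,0.8],"rotation": [0,0,0.03],"hand": 0.5}
    - {"slide": [-0.1,-0.066,0.8],"rotation": [0,0,0.03],"hand": 0.5}
    - {"slide": [-0.1,-0.066,0.8],"rotation": [0,0,0.03],"hand": 0.5}
    - {"slide": [-0.1,-0.066,0.8],"rotation": [0,0,0.03],"hand": 0.5}
    - {"slide": [-0.1,-0.066,0.8],"rotation": [0,0,0.03],"hand": 0.5}
    - {"slide": [-0.1,-0.066,0.8],"rotation": [0,0,0.03],"hand": 0.5}
    - {"slide": [-0.1,-0.066,0.8],"rotation": [0,0,0.03],"hand": 0.5}

```text
time_s: 5.25
tcp_pos: [542.9, 226.8, 122.0]
tool_rot: [[0.097, 0.995, 0.003], [0.995, -0.097, 0.001], [0.001, 0.003, -1.0]]
wrist_force: [0.6, -0.4, -0.2]
opening: 64.2
finger_force: 0.0
```

Run:
```python
from h import *
st,im=snap("wrist","w3"); T=trafos("wrist",st,im); print(T,st["tcp_pos"],yawnow(st),st["opening"])
t=min(T,key=lambda t:np.hypot(*(t[0]-[542,225])))
go((*t[0],7),down(t[1]))
```

```text
[(array([639.6, 295.5]), -13.0, 21.4), (array([522.7, 302. ]), -70.0, 20.6), (array([541.9, 226.5]), -8.1, 20.8)] [542.90133771 226.84700981 122.00577064] -5.583931263843092 64.18384418809042
slide [-0.0016, -0.0038, 0.4585] rot [0.0007, -0.0002, 0.014]
```

>>> send_rows:
  commands:
    - {"slide": [0,-0.004,0.2],"rotation": [0,0,0.014],"hand": 0.5}
    - {"slide": [0,-0.004,0.35],"rotation": [0,0,0.014],"hand": 0.4}
    - {"slide": [0,-0.004,0.455],"rotation": [0,0,0.014],"hand": 0.3}
    - {"slide": [0,-0.004,0.455],"rotation": [0,0,0.014],"hand": 0.3}
    - {"slide": [0,-0.004,0.455],"rotation": [0,0,0.014],"hand": -1}
    - {"slide": [0,-0.004,0.455],"rotation": [0,0,0.014],"hand": -1}
    - {"slide": [0,-0.004,0.455],"rotation": [0,0,0.014],"hand": -1}
    - {"slide": [0,-0.004,0.455],"rotation": [0,0,0.014],"hand": -1}
    - {"slide": [0,-0.004,0.455],"rotation": [0,0,0.014],"hand": -1}
    - {"slide": [0,-0.004,0.455],"rotation": [0,0,0.014],"hand": -1}
  grip_force: 50

```text
time_s: 6.3
tcp_pos: [541.2, 226.6, 7.2]
tool_rot: [[0.141, 0.99, 0.001], [0.99, -0.141, 0.0], [0.0, 0.001, -1.0]]
wrist_force: [-0.2, 0.1, 0.5]
opening: -0.1
finger_force: 0.0
```

Run:
```python
from h import *
st=read_state(); print(st["finger_force"],st["opening"],st["tcp_pos"])
p=S(-30,-40,190); print(p, S(30,-40,0),S(0,30,0)); go(p,down(-9.7))
go((541,200,150))
```

```text
0.0 -0.062059622008075035 [541.24725327 226.63241926   7.24031636]
[ 591.68932074 -172.37345738  190.        ] [ 650.83152889 -182.48282015    0.        ] [ 633.05468139 -108.42889593    0.        ]
slide [-1.5513, 0.4256, -0.7311] rot [0.0002, -0.0001, 0.0088]
slide [-0.1054, 0.0145, -0.5711] rot [0.0, 0.0, 0.0]
```

Nothing was grasped, so I'll look before moving on.

Run:
```python
from h import *
a=snap("wrist","w3b"); T=trafos("wrist",*a); print(T)
b=snap("scene","s3b"); print(trafos("scene",*b))
cv2.imwrite("pics/c3b.png",np.vstack([cv2.resize(a[1][40:330,120:520],(540,391)),cv2.resize(b[1][200:320,320:500],(540,208*1))]))
```

```text
[(array([523.5, 302.1]), -69.5, 20.2), (array([542.5, 230.8]), -8.6, 20.2)]
[]
```

View pics/c3b.png

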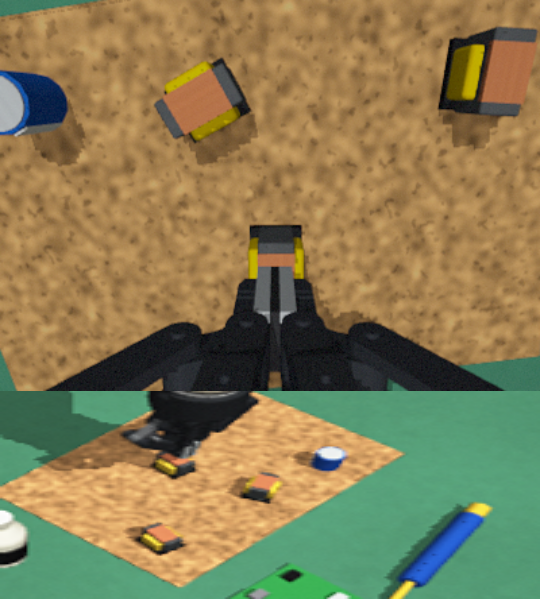

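The wrist view is odd: the shut tips appear over the transformer. I'll check the tip position in the scene camera at a larger scale.

Run:
```python
from h import *
st=read_state(); im=cv2.imread("pics/s3b.png"); u=proj("scene",st["tcp_pos"]); print(u,proj("scene",(542,226,31)),st["tcp_pos"],st["qpos"],st["opening"])
x,y=u.astype(int); c=cv2.resize(im[y-40:y+35,x-50:x+50],None,fx=8,fy=8,interpolation=cv2.INTER_CUBIC)
cv2.circle(c,(int((u[0]-x+50)*8),int((u[1]-y+40)*8)),4,(255,0,255),1); cv2.imwrite("pics/c3c.png",c)
```

```text
[378.20149305 243.71063579] [378.66280726 238.76204056] [541.05225859 226.57154869   6.89954369] [1.18138343e+01 4.22869403e+01 9.52503377e+01 3.48500223e-04
 4.24493061e+01 1.99334500e+01] 0.48501448780785283
```

View pics/c3c.png

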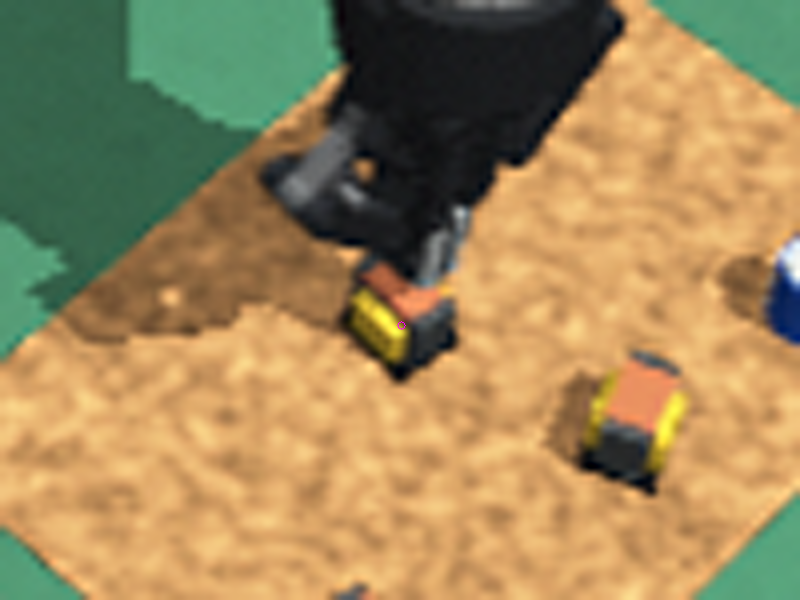

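>>> send_rows:
  commands:
    - {"slide": [0,0,-0.1],"rotation": [0,0,0],"hand": -1}
    - {"slide": [0,0,-0.2],"rotation": [0,0,0],"hand": -1}
    - {"slide": [0,0,-0.28],"rotation": [0,0,0],"hand": -1}
    - {"slide": [0,0,-0.28],"rotation": [0,0,0],"hand": -1}
    - {"slide": [0,0,-0.28],"rotation": [0,0,0],"hand": -1}
    - {"slide": [0,0,-0.28],"rotation": [0,0,0],"hand": -1}
    - {"slide": [0,0,-0.28],"rotation": [0,0,0],"hand": -1}
    - {"slide": [0,0,-0.28],"rotation": [0,0,0],"hand": -1}
    - {"slide": [0,0,-0.28],"rotation": [0,0,0],"hand": -1}
    - {"slide": [0,0,-0.28],"rotation": [0,0,0],"hand": -1}

```text
time_s: 7.4
tcp_pos: [540.8, 226.5, 76.3]
tool_rot: [[0.141, 0.99, -0.001], [0.99, -0.141, -0.0], [-0.0, -0.001, -1.0]]
wrist_force: [0.0, -0.2, -0.0]
opening: -0.0
finger_force: 0.0
```

Run:
```python
from h import *
a=snap("wrist","w3d"); print(trafos("wrist",*a),a[0]["tcp_pos"],a[0]["opening"])
b=snap("scene","s3d"); u=proj("scene",a[0]["tcp_pos"]);print(u)
x,y=378,225
cv2.imwrite("pics/c3d.png",np.hstack([a[1][40:340,170:490],cv2.resize(b[1][y-50:y+50,x-50:x+50],(300,300),interpolation=cv2.INTER_CUBIC)]))
```

```text
[(array([639.3, 295.6]), -10.9, 21.5), (array([523.1, 302.1]), -69.4, 20.3), (array([542.2, 227.3]), -8.5, 20.7)] [540.84826437 226.52459469  76.33834666] -0.037662928579486596
[380.85953249 228.6337485 ]
```

View pics/c3d.png

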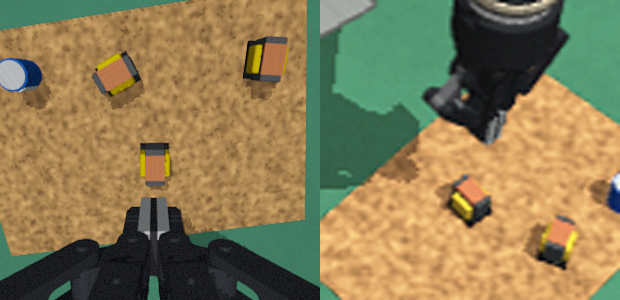

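The shut tips really stand about 25–35 mm behind the reported TCP, by triangulation from the wrist and scene views. So they closed just above the transformer. I'll grasp about 22 mm deeper and check.

>>> send_rows:
  commands:
    - {"slide": [0,0.004,0.0],"rotation": [0,0,0],"hand": 0.4}
    - {"slide": [0,0.004,0],"rotation": [0,0,0],"hand": 0.4}
    - {"slide": [0,0.004,0.05],"rotation": [0,0,0],"hand": 0.4}
    - {"slide": [0,0.004,0.2],"rotation": [0,0,0],"hand": 0.4}
    - {"slide": [0,0.004,0.3],"rotation": [0,0,0],"hand": 0.4}
    - {"slide": [0,0.004,0.36],"rotation": [0,0,0],"hand": 0.4}
    - {"slide": [0,0.004,0.36],"rotation": [0,0,0],"hand": -1}
    - {"slide": [0,0.004,0.36],"rotation": [0,0,0],"hand": -1}
    - {"slide": [0,0.004,0.36],"rotation": [0,0,0],"hand": -1}
    - {"slide": [0,0.004,0.36],"rotation": [0,0,0],"hand": -1}
  grip_force: 50

```text
time_s: 8.5
tcp_pos: [543.1, 226.7, -12.0]
tool_rot: [[0.141, 0.99, 0.003], [0.99, -0.141, 0.001], [0.001, 0.003, -1.0]]
wrist_force: [0.1, -0.6, 0.8]
opening: 13.6
finger_force: 49.2
```

Run:
```python
from h import *
a=snap("wrist","w3e"); s=a[0]; print(trafos("wrist",*a),s["tcp_pos"],s["opening"],s["finger_force"],s["wrist_force"])
cv2.imwrite("pics/c3e.png",a[1][40:340,120:520])
```

```text
[(array([523.6, 302.1]), -69.6, 20.0)] [543.0725022  226.70763062 -11.95002798] 13.575069489635075 49.241284732706845 [ 0.10535998 -0.56811517  0.80769222]
```

>>> send_rows:
  commands:
    - {"slide": [0,0,-0.05],"rotation": [0,0,0],"hand": -1}
    - {"slide": [0,0,-0.1],"rotation": [0,0,0],"hand": -1}
    - {"slide": [0,0,-0.2],"rotation": [0,0,0],"hand": -1}
    - {"slide": [0,0,-0.3],"rotation": [0,0,0],"hand": -1}
    - {"slide": [0,0,-0.3],"rotation": [0,0,0],"hand": -1}
    - {"slide": [0,0,-0.3],"rotation": [0,0,0],"hand": -1}
    - {"slide": [0,0,-0.3],"rotation": [0,0,0],"hand": -1}
    - {"slide": [0,0,-0.3],"rotation": [0,0,0],"hand": -1}
    - {"slide": [0,0,-0.3],"rotation": [0,0,0],"hand": -1}
    - {"slide": [0,0,-0.3],"rotation": [0,0,0],"hand": -1}

```text
time_s: 9.55
tcp_pos: [541.5, 226.3, 60.9]
tool_rot: [[0.141, 0.99, -0.001], [0.99, -0.141, -0.0], [-0.001, -0.001, -1.0]]
wrist_force: [0.8, -0.6, -1.2]
opening: 14.1
finger_force: 49.1
```

Run:
```python
from h import *
a=snap("wrist","w3f"); s=a[0]; print(trafos("wrist",*a),s["tcp_pos"],s["opening"],s["finger_force"],s["wrist_force"])
b=snap("scene","s3f"); x,y=378,225
cv2.imwrite("pics/c3f.png",np.hstack([cv2.resize(a[1][100:300,220:430],(420,400)),cv2.resize(b[1][y-50:y+50,x-45:x+45],(360,400),interpolation=cv2.INTER_CUBIC)]))
```

```text
[(array([639.1, 295.6]), -11.7, 21.6), (array([523.2, 302.1]), -69.8, 20.3), (array([538.7, 208.6]), -6.9, 28.3)] [541.52387457 226.29723901  60.94799221] 14.101051167497694 49.14600364398211 [ 0.81287764 -0.55637126 -1.22660032]
```

View pics/c3f.png

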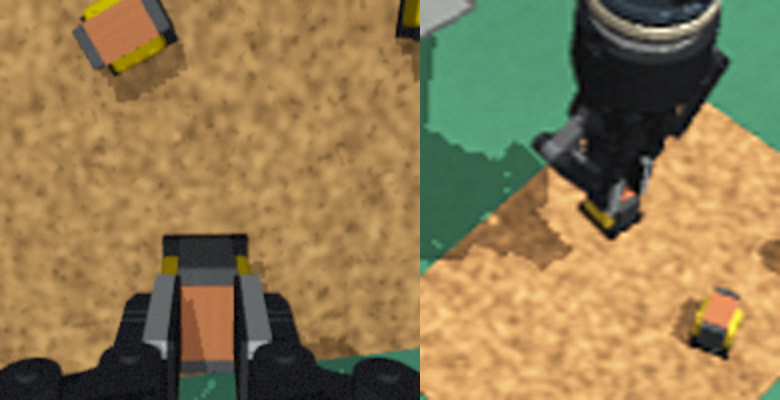

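Lifted: the transformer sits in the fingers and its underside is about 15 mm above the reported TCP. Next I carry it to the tray.

Run:
```python
from h import *
go((570,20,155),down(-9.7))
print(down(-9.7).T@np.array([591.7-570,-172.4-20,0])/250, S(-30,-40,0),S(30,-40,0),S(0,30,0))
```

```text
slide [-0.8013, 0.2281, -0.3751] rot [-0.0003, 0.0001, 0.0088]
[-0.74397251  0.21522849  0.        ] [ 591.68932074 -172.37345738    0.        ] [ 650.83152889 -182.48282015    0.        ] [ 633.05468139 -108.42889593    0.        ]
```

>>> send_rows:
  commands:
    - {"slide": [0,0,-0.2],"rotation": [0,0,0.009],"hand": -1}
    - {"slide": [-0.1,0.03,-0.375],"rotation": [0,0,0.009],"hand": -1}
    - {"slide": [-0.25,0.07,-0.375],"rotation": [0,0,0.009],"hand": -1}
    - {"slide": [-0.4,0.11,-0.375],"rotation": [0,0,0.009],"hand": -1}
    - {"slide": [-0.55,0.16,-0.375],"rotation": [0,0,0.009],"hand": -1}
    - {"slide": [-0.7,0.2,-0.375],"rotation": [0,0,0.009],"hand": -1}
    - {"slide": [-0.8,0.23,-0.375],"rotation": [0,0,0.009],"hand": -1}
    - {"slide": [-0.8,0.23,-0.375],"rotation": [0,0,0.009],"hand": -1}
    - {"slide": [-0.8,0.23,-0.375],"rotation": [0,0,0.009],"hand": -1}
    - {"slide": [-0.8,0.23,-0.375],"rotation": [0,0,0.009],"hand": -1}

```text
time_s: 10.65
tcp_pos: [570.1, 21.4, 155.3]
tool_rot: [[0.168, 0.986, -0.001], [0.986, -0.168, 0.001], [0.0, -0.001, -1.0]]
wrist_force: [-0.4, -0.3, -1.2]
opening: 14.0
finger_force: 49.2
```

>>> send_rows:
  commands:
    - {"slide": [-0.12,0.03,0],"rotation": [0,0,0],"hand": -1}
    - {"slide": [-0.24,0.07,0],"rotation": [0,0,0],"hand": -1}
    - {"slide": [-0.36,0.1,0],"rotation": [0,0,0],"hand": -1}
    - {"slide": [-0.48,0.14,0],"rotation": [0,0,0],"hand": -1}
    - {"slide": [-0.6,0.18,0],"rotation": [0,0,0],"hand": -1}
    - {"slide": [-0.74,0.215,0],"rotation": [0,0,0],"hand": -1}
    - {"slide": [-0.74,0.215,0],"rotation": [0,0,0],"hand": -1}
    - {"slide": [-0.74,0.215,0],"rotation": [0,0,0],"hand": -1}
    - {"slide": [-0.74,0.215,0],"rotation": [0,0,0],"hand": -1}
    - {"slide": [-0.74,0.215,0],"rotation": [0,0,0],"hand": -1}

```text
time_s: 11.65
tcp_pos: [592.1, -169.2, 155.4]
tool_rot: [[0.167, 0.986, -0.001], [0.986, -0.167, 0.001], [0.001, -0.001, -1.0]]
wrist_force: [-0.3, -0.4, -0.1]
opening: 13.4
finger_force: 49.2
```

Run:
```python
from h import *
a=snap("wrist","w3g"); s=a[0]; print(s["tcp_pos"],s["opening"],s["finger_force"],s["wrist_force"],yawnow(s))
p=S(-30,-40,86.5); go(p,down(-9.7)); print(SR.T@(s["tcp_pos"]-SO))
b=snap("scene","s3g")
cv2.imwrite("pics/c3g.png",np.hstack([cv2.resize(a[1],(480,300)),cv2.resize(b[1][80:230,170:330],(320,300),interpolation=cv2.INTER_CUBIC)]))
```

```text
[ 592.11159836 -169.1858271   155.3928198 ] 13.37566102913643 49.16707639116794 [-0.29310554 -0.3782296  -0.07203664] -9.614879604771176
slide [-0.0122, -0.0, 0.2759] rot [-0.0002, -0.0001, 0.0005]
[-30.12084134 -36.78679249 155.3928198 ]
```

View pics/c3g.png

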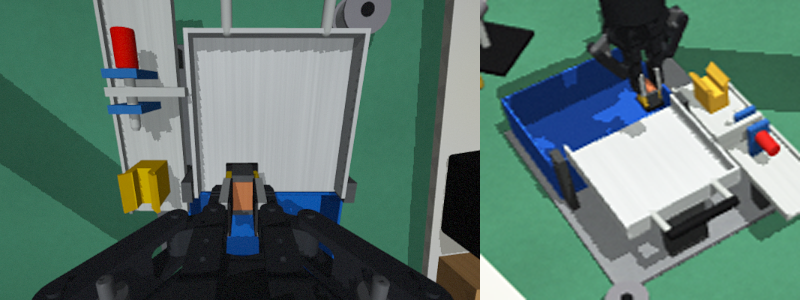

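>>> send_rows:
  commands:
    - {"slide": [-0.012,0,0.1],"rotation": [0,0,0],"hand": -1}
    - {"slide": [-0.012,0,0.2],"rotation": [0,0,0],"hand": -1}
    - {"slide": [-0.012,0,0.25],"rotation": [0,0,0],"hand": -1}
    - {"slide": [-0.012,0,0.276],"rotation": [0,0,0],"hand": -1}
    - {"slide": [-0.012,0,0.276],"rotation": [0,0,0],"hand": -1}
    - {"slide": [-0.012,0,0.276],"rotation": [0,0,0],"hand": -1}
    - {"slide": [-0.012,0,0.276],"rotation": [0,0,0],"hand": -0.3}
    - {"slide": [-0.012,0,0.276],"rotation": [0,0,0],"hand": -0.1}
    - {"slide": [-0.012,0,0.276],"rotation": [0,0,0],"hand": -0.1}
    - {"slide": [-0.012,0,0.276],"rotation": [0,0,0],"hand": -0.1}

```text
time_s: 12.75
tcp_pos: [592.0, -174.2, 86.8]
tool_rot: [[0.169, 0.986, 0.001], [0.986, -0.169, -0.0], [-0.0, 0.001, -1.0]]
wrist_force: [-1.0, 0.2, -1.2]
opening: 38.9
finger_force: 0.0
```

>>> send_rows:
  commands:
    - {"slide": [0,0,-0.05],"rotation": [0,0,0],"hand": -0.1}
    - {"slide": [0,0,-0.15],"rotation": [0,0,0],"hand": -0.1}
    - {"slide": [0,0,-0.32],"rotation": [0,0,0],"hand": -0.1}
    - {"slide": [0.16,0,-0.32],"rotation": [0,0,0],"hand": 0.4}
    - {"slide": [0.32,-0.03,-0.32],"rotation": [0,0,0],"hand": 0.4}
    - {"slide": [0.48,-0.03,-0.32],"rotation": [0,0,0],"hand": 0.4}
    - {"slide": [0.64,-0.03,-0.32],"rotation": [0,0,0],"hand": 0.4}
    - {"slide": [0.8,-0.03,-0.32],"rotation": [0,0,0],"hand": 0.4}
    - {"slide": [0.95,-0.03,-0.32],"rotation": [0,0,0],"hand": 0.4}
    - {"slide": [0.95,-0.03,-0.32],"rotation": [0,0,0],"hand": 0.4}

```text
time_s: 13.75
tcp_pos: [625.1, 66.1, 167.6]
tool_rot: [[0.164, 0.986, 0.002], [0.986, -0.164, 0.002], [0.002, 0.001, -1.0]]
wrist_force: [0.4, -0.4, 0.2]
opening: 59.5
finger_force: 0.0
```

Run:
```python
from h import *
a=snap("top","t4"); print("top",trafos("top",*a)); 
for t in trafos("top",*a,zt=128): print(SR.T@(np.r_[t[0],0]-SO))
a=snap("wrist","w4"); s=a[0]; print(s["tcp_pos"],yawnow(s),trafos("wrist",*a)); go((640,296,120),down(-11.5))
b=snap("scene","s4"); print("scene",trafos("scene",*b))
```

```text
top []
[624.85333262  63.65887979 167.38706679] -9.496781298749832 []
slide [0.933, -0.096, 0.1883] rot [0.0003, 0.0001, 0.0105]
scene []
```

>>> send_rows:
  commands:
    - {"slide": [0.93,-0.096,0],"rotation": [0,0,0.01],"hand": 0.4}
    - {"slide": [0.93,-0.096,0],"rotation": [0,0,0.01],"hand": 0.4}
    - {"slide": [0.93,-0.096,0],"rotation": [0,0,0.01],"hand": 0.4}
    - {"slide": [0.93,-0.096,0.05],"rotation": [0,0,0.01],"hand": 0.4}
    - {"slide": [0.93,-0.096,0.19],"rotation": [0,0,0.01],"hand": 0.4}
    - {"slide": [0.93,-0.096,0.19],"rotation": [0,0,0.01],"hand": 0.4}
    - {"slide": [0.93,-0.096,0.19],"rotation": [0,0,0.01],"hand": 0.4}
    - {"slide": [0.93,-0.096,0.19],"rotation": [0,0,0.01],"hand": 0.4}
    - {"slide": [0.93,-0.096,0.19],"rotation": [0,0,0.01],"hand": 0.4}
    - {"slide": [0.93,-0.096,0.19],"rotation": [0,0,0.01],"hand": 0.4}

```text
time_s: 14.9
tcp_pos: [641.6, 292.9, 120.7]
tool_rot: [[0.202, 0.979, 0.002], [0.979, -0.202, 0.0], [0.001, 0.002, -1.0]]
wrist_force: [-0.3, -0.6, -0.4]
opening: 59.7
finger_force: 0.0
```

Run:
```python
from h import *
a=snap("wrist","w5"); s=a[0]; T=trafos("wrist",*a);print(s["tcp_pos"],yawnow(s),T)
t=min(T,key=lambda t:np.hypot(*(t[0]-[640,296]))); go((*t[0],-12),down(t[1]))
```

```text
[641.58367765 292.93122821 120.67022986] -11.666313159513916 [(array([642.2, 298.5]), -12.5, 20.8), (array([526.7, 304.1]), -72.5, 20.8)]
slide [0.0209, -0.0019, 0.5299] rot [0.0006, -0.0003, 0.0047]
```

>>> send_rows:
  commands:
    - {"slide": [0.016,-0.002,0.15],"rotation": [0,0,0.004],"hand": 0.4}
    - {"slide": [0.016,-0.002,0.3],"rotation": [0,0,0.004],"hand": 0.4}
    - {"slide": [0.016,-0.002,0.45],"rotation": [0,0,0.004],"hand": 0.4}
    - {"slide": [0.016,-0.002,0.53],"rotation": [0,0,0.004],"hand": 0.4}
    - {"slide": [0.016,-0.002,0.53],"rotation": [0,0,0.004],"hand": 0.4}
    - {"slide": [0.016,-0.002,0.53],"rotation": [0,0,0.004],"hand": -1}
    - {"slide": [0.016,-0.002,0.53],"rotation": [0,0,0.004],"hand": -1}
    - {"slide": [0.016,-0.002,0.53],"rotation": [0,0,0.004],"hand": -1}
    - {"slide": [0.016,-0.002,0.53],"rotation": [0,0,0.004],"hand": -1}
    - {"slide": [0.016,-0.002,0.53],"rotation": [0,0,0.004],"hand": -1}

```text
time_s: 15.95
tcp_pos: [642.2, 299.0, -11.1]
tool_rot: [[0.212, 0.977, 0.004], [0.977, -0.212, 0.001], [0.002, 0.004, -1.0]]
wrist_force: [-1.7, -0.0, 5.6]
opening: 13.6
finger_force: 48.9
```

>>> send_rows:
  commands:
    - {"slide": [0,0,-0.05],"rotation": [0,0,0],"hand": -1}
    - {"slide": [0,0,-0.15],"rotation": [0,0,0],"hand": -1}
    - {"slide": [0,0,-0.3],"rotation": [0,0,0],"hand": -1}
    - {"slide": [0,0,-0.45],"rotation": [0,0,0],"hand": -1}
    - {"slide": [0,0,-0.6],"rotation": [0,0,0],"hand": -1}
    - {"slide": [0,0,-0.68],"rotation": [0,0,0],"hand": -1}
    - {"slide": [0,0,-0.68],"rotation": [0,0,0],"hand": -1}
    - {"slide": [0,0,-0.68],"rotation": [0,0,0],"hand": -1}
    - {"slide": [0,0,-0.68],"rotation": [0,0,0],"hand": -1}
    - {"slide": [0,0,-0.68],"rotation": [0,0,0],"hand": -1}

```text
time_s: 16.95
tcp_pos: [639.2, 298.1, 154.1]
tool_rot: [[0.212, 0.977, -0.004], [0.977, -0.212, -0.001], [-0.002, -0.004, -1.0]]
wrist_force: [0.5, -0.0, -1.6]
opening: 13.3
finger_force: 50.1
```

Run:
```python
from h import *
s=read_state(); print(s["tcp_pos"],yawnow(s),s["opening"],s["finger_force"])
go((655,60,165),down(-9.7)); p=S(32,-40,165); print(p,down(-9.7).T@(p-np.array([655,60,165]))/250)
```

```text
[639.20825807 298.09206053 154.09926402] -12.258774289913685 13.275166118636093 50.14337361382786
slide [-0.9173, 0.2638, -0.0427] rot [-0.0012, 0.0006, -0.0142]
[ 652.80293583 -182.81979891  165.        ] [-0.958874    0.15498761  0.        ]
```

>>> send_rows:
  commands:
    - {"slide": [-0.12,0.03,-0.04],"rotation": [0,0,-0.014],"hand": -1}
    - {"slide": [-0.26,0.07,-0.04],"rotation": [0,0,-0.014],"hand": -1}
    - {"slide": [-0.4,0.11,-0.04],"rotation": [0,0,-0.014],"hand": -1}
    - {"slide": [-0.54,0.15,-0.04],"rotation": [0,0,-0.014],"hand": -1}
    - {"slide": [-0.68,0.19,-0.04],"rotation": [0,0,-0.014],"hand": -1}
    - {"slide": [-0.8,0.23,-0.04],"rotation": [0,0,-0.014],"hand": -1}
    - {"slide": [-0.917,0.264,-0.04],"rotation": [0,0,-0.014],"hand": -1}
    - {"slide": [-0.917,0.264,-0.04],"rotation": [0,0,-0.014],"hand": -1}
    - {"slide": [-0.917,0.264,-0.04],"rotation": [0,0,-0.014],"hand": -1}
    - {"slide": [-0.917,0.264,-0.04],"rotation": [0,0,-0.014],"hand": -1}

```text
time_s: 17.95
tcp_pos: [655.8, 61.4, 165.6]
tool_rot: [[0.169, 0.986, -0.002], [0.986, -0.169, 0.001], [0.0, -0.002, -1.0]]
wrist_force: [-0.1, -0.5, -1.7]
opening: 13.4
finger_force: 50.2
```

>>> send_rows:
  commands:
    - {"slide": [-0.14,0.02,0],"rotation": [0,0,0],"hand": -1}
    - {"slide": [-0.28,0.05,0],"rotation": [0,0,0],"hand": -1}
    - {"slide": [-0.42,0.07,0],"rotation": [0,0,0],"hand": -1}
    - {"slide": [-0.56,0.09,0],"rotation": [0,0,0],"hand": -1}
    - {"slide": [-0.7,0.11,0],"rotation": [0,0,0],"hand": -1}
    - {"slide": [-0.84,0.14,0],"rotation": [0,0,0],"hand": -1}
    - {"slide": [-0.96,0.155,0],"rotation": [0,0,0],"hand": -1}
    - {"slide": [-0.96,0.155,0],"rotation": [0,0,0],"hand": -1}
    - {"slide": [-0.96,0.155,0],"rotation": [0,0,0],"hand": -1}
    - {"slide": [-0.96,0.155,0],"rotation": [0,0,0],"hand": -1}

```text
time_s: 18.95
tcp_pos: [654.0, -180.5, 166.2]
tool_rot: [[0.167, 0.986, -0.001], [0.986, -0.167, 0.001], [0.001, -0.001, -1.0]]
wrist_force: [-0.4, 0.1, -0.7]
opening: 13.4
finger_force: 50.2
```

Run:
```python
from h import *
a=snap("wrist","w6"); s=a[0]; print(s["tcp_pos"],yawnow(s),s["opening"],s["finger_force"])
for z in (128.5,200): print([(SR.T@(np.r_[t[0],0]-SO),t) for t in trafos("wrist",*a,zt=z)])
go(S(32,-40,86.5),down(-9.7))
```

```text
[ 653.98452023 -180.54454086  166.15177992] -9.628935030545312 13.421748250009289 50.15837596845813
[(array([-27.23431065, -41.27883626,   0.        ]), (array([ 594.2, -174.1]), -10.9, 20.9)), (array([-139.61215717,  -70.53152182,    0.        ]), (array([ 478.5, -184. ]), -4.7, 24.8))]
[(array([ -7.47881116, -16.19158373,   0.        ]), (array([ 617.9, -152.7]), -10.9, 14.1)), (array([-83.13623256, -35.92111964,   0.        ]), (array([ 540. , -159.4]), -4.7, 16.7))]
slide [-0.0103, -0.0031, 0.3189] rot [-0.0003, -0.0002, 0.0005]
```

>>> send_rows:
  commands:
    - {"slide": [-0.01,0,0.12],"rotation": [0,0,0],"hand": -1}
    - {"slide": [-0.01,0,0.24],"rotation": [0,0,0],"hand": -1}
    - {"slide": [-0.01,0,0.29],"rotation": [0,0,0],"hand": -1}
    - {"slide": [-0.01,0,0.317],"rotation": [0,0,0],"hand": -1}
    - {"slide": [-0.01,0,0.317],"rotation": [0,0,0],"hand": -1}
    - {"slide": [-0.01,0,0.317],"rotation": [0,0,0],"hand": -1}
    - {"slide": [-0.01,0,0.317],"rotation": [0,0,0],"hand": -0.3}
    - {"slide": [-0.01,0,0.317],"rotation": [0,0,0],"hand": -0.2}
    - {"slide": [-0.01,0,0.317],"rotation": [0,0,0],"hand": -0.2}
    - {"slide": [-0.01,0,0.317],"rotation": [0,0,0],"hand": -0.2}

```text
time_s: 20.0
tcp_pos: [653.8, -185.3, 87.6]
tool_rot: [[0.169, 0.986, 0.001], [0.986, -0.169, -0.0], [-0.0, 0.001, -1.0]]
wrist_force: [-0.1, -0.5, -0.4]
opening: 34.5
finger_force: 0.0
```

>>> send_rows:
  commands:
    - {"slide": [0,0,-0.05],"rotation": [0,0,0],"hand": -0.2}
    - {"slide": [0,0,-0.15],"rotation": [0,0,0],"hand": -0.2}
    - {"slide": [0,0,-0.32],"rotation": [0,0,0],"hand": -0.2}
    - {"slide": [0.16,-0.02,-0.32],"rotation": [0,0,0],"hand": 0.4}
    - {"slide": [0.32,-0.05,-0.32],"rotation": [0,0,0],"hand": 0.4}
    - {"slide": [0.48,-0.1,-0.32],"rotation": [0,0,0],"hand": 0.4}
    - {"slide": [0.64,-0.15,-0.32],"rotation": [0,0,0],"hand": 0.4}
    - {"slide": [0.8,-0.2,-0.32],"rotation": [0,0,0],"hand": 0.4}
    - {"slide": [0.95,-0.3,-0.32],"rotation": [0,0,0],"hand": 0.4}
    - {"slide": [0.95,-0.3,-0.32],"rotation": [0,0,0],"hand": 0.4}

```text
time_s: 21.0
tcp_pos: [616.8, 67.2, 168.0]
tool_rot: [[0.163, 0.987, -0.003], [0.987, -0.163, 0.002], [0.002, -0.003, -1.0]]
wrist_force: [-0.8, -0.2, -0.1]
opening: 59.9
finger_force: 0.0
```

Run:
```python
from h import *
s=read_state(); print(s["tcp_pos"],yawnow(s)); go((565,285,140),down(-68))
```

```text
[616.79390016  67.18702304 168.03867577] -9.402887115773584
slide [0.8255, -0.3464, 0.1146] rot [-0.0011, -0.0, 0.3255]
```

>>> send_rows:
  commands:
    - {"slide": [0.86,-0.5,0.1],"rotation": [0,0,0.33],"hand": 0.4}
    - {"slide": [0.86,-0.5,0.1],"rotation": [0,0,0.33],"hand": 0.4}
    - {"slide": [0.86,-0.5,0.1],"rotation": [0,0,0.33],"hand": 0.4}
    - {"slide": [0.86,-0.5,0.1],"rotation": [0,0,0.33],"hand": 0.4}
    - {"slide": [0.86,-0.5,0.1],"rotation": [0,0,0.33],"hand": 0.4}
    - {"slide": [0.86,-0.5,0.1],"rotation": [0,0,0.33],"hand": 0.4}
    - {"slide": [0.86,-0.5,0.1],"rotation": [0,0,0.33],"hand": 0.4}
    - {"slide": [0.86,-0.5,0.1],"rotation": [0,0,0.33],"hand": 0.4}
    - {"slide": [0.86,-0.5,0.1],"rotation": [0,0,0.33],"hand": 0.4}
    - {"slide": [0.86,-0.5,0.1],"rotation": [0,0,0.33],"hand": 0.4}

```text
time_s: 22.0
tcp_pos: [533.7, 294.0, 142.6]
tool_rot: [[0.934, 0.357, 0.001], [0.357, -0.934, 0.0], [0.001, 0.0, -1.0]]
wrist_force: [0.2, -0.2, -0.1]
opening: 59.9
finger_force: 0.0
```

Run:
```python
from h import *
a=snap("wrist","w7"); s=a[0]; T=trafos("wrist",*a);print(s["tcp_pos"],yawnow(s),T,s["joint_velocities"].round(1))
t=min(T,key=lambda t:np.hypot(*(t[0]-[525,302]))); go((*t[0],-12),down(t[1]))
```

```text
[533.71924914 294.0048652  142.60040903] -69.0858792774313 [(array([524.5, 302.5]), -70.5, 20.5)] [-0.   0.2  0.2  0.  -0.1  0.5]
slide [-0.0225, -0.0449, 0.6181] rot [0.0, -0.0002, 0.0077]
```

>>> send_rows:
  commands:
    - {"slide": [-0.025,-0.045,0.15],"rotation": [0,0,0.005],"hand": 0.4}
    - {"slide": [-0.025,-0.045,0.3],"rotation": [0,0,0.005],"hand": 0.4}
    - {"slide": [-0.025,-0.045,0.45],"rotation": [0,0,0.005],"hand": 0.4}
    - {"slide": [-0.025,-0.045,0.58],"rotation": [0,0,0.005],"hand": 0.4}
    - {"slide": [-0.025,-0.045,0.617],"rotation": [0,0,0.005],"hand": 0.4}
    - {"slide": [-0.025,-0.045,0.617],"rotation": [0,0,0.005],"hand": 0.4}
    - {"slide": [-0.025,-0.045,0.617],"rotation": [0,0,0.005],"hand": -1}
    - {"slide": [-0.025,-0.045,0.617],"rotation": [0,0,0.005],"hand": -1}
    - {"slide": [-0.025,-0.045,0.617],"rotation": [0,0,0.005],"hand": -1}
    - {"slide": [-0.025,-0.045,0.617],"rotation": [0,0,0.005],"hand": -1}

```text
time_s: 23.05
tcp_pos: [524.5, 303.4, -10.2]
tool_rot: [[0.94, 0.342, 0.003], [0.342, -0.94, 0.001], [0.003, 0.0, -1.0]]
wrist_force: [0.2, -1.2, 6.3]
opening: 13.2
finger_force: 48.8
```

>>> send_rows:
  commands:
    - {"slide": [0,0,0],"rotation": [0,0,0],"hand": -1}
    - {"slide": [0,0,-0.05],"rotation": [0,0,0],"hand": -1}
    - {"slide": [0,0,-0.15],"rotation": [0,0,0],"hand": -1}
    - {"slide": [0,0,-0.3],"rotation": [0,0,0],"hand": -1}
    - {"slide": [0,0,-0.45],"rotation": [0,0,0],"hand": -1}
    - {"slide": [0,0,-0.6],"rotation": [0,0,0],"hand": -1}
    - {"slide": [0,0,-0.7],"rotation": [0,0,0],"hand": -1}
    - {"slide": [0,0,-0.7],"rotation": [0,0,0],"hand": -1}
    - {"slide": [0,0,-0.7],"rotation": [0,0,0],"hand": -1}
    - {"slide": [0,0,-0.7],"rotation": [0,0,0],"hand": -1}

```text
time_s: 24.05
tcp_pos: [521.8, 302.6, 161.7]
tool_rot: [[0.94, 0.341, -0.003], [0.341, -0.94, -0.001], [-0.003, -0.0, -1.0]]
wrist_force: [-0.2, -0.4, -1.0]
opening: 13.1
finger_force: 48.8
```

Run:
```python
from h import *
s=read_state(); print(s["tcp_pos"],yawnow(s),s["opening"],s["finger_force"])
go((600,90,165),down(-9.7)); p=S(0,25,165); print(p,down(-9.7).T@(p-np.array([600,90,165]))/250)
```

```text
[521.81366764 302.55822213 161.7144695 ] -70.03658879362536 13.101857397848738 48.829177217558026
slide [0.0036, 0.9059, -0.0132] rot [-0.0005, 0.0009, -0.3352]
[ 632.21223449 -113.35741327  165.        ] [-0.78009075  0.2640611   0.        ]
```

>>> send_rows:
  commands:
    - {"slide": [0,0.12,0],"rotation": [0,0,-0.04],"hand": -1}
    - {"slide": [0,0.24,0],"rotation": [0,0,-0.08],"hand": -1}
    - {"slide": [0,0.36,0],"rotation": [0,0,-0.12],"hand": -1}
    - {"slide": [0,0.48,0],"rotation": [0,0,-0.16],"hand": -1}
    - {"slide": [0,0.6,0],"rotation": [0,0,-0.2],"hand": -1}
    - {"slide": [0,0.72,0],"rotation": [0,0,-0.24],"hand": -1}
    - {"slide": [0,0.82,-0.013],"rotation": [0,0,-0.28],"hand": -1}
    - {"slide": [0,0.9,-0.013],"rotation": [0,0,-0.32],"hand": -1}
    - {"slide": [0,0.905,-0.013],"rotation": [0,0,-0.335],"hand": -1}
    - {"slide": [0,0.905,-0.013],"rotation": [0,0,-0.335],"hand": -1}

```text
time_s: 25.05
tcp_pos: [599.4, 89.5, 164.2]
tool_rot: [[0.171, 0.985, -0.004], [0.985, -0.171, 0.0], [-0.0, -0.004, -1.0]]
wrist_force: [-0.8, -0.6, -1.1]
opening: 13.0
finger_force: 48.9
```

>>> send_rows:
  commands:
    - {"slide": [-0.12,0.04,0],"rotation": [0,0,0],"hand": -1}
    - {"slide": [-0.24,0.08,0],"rotation": [0,0,0],"hand": -1}
    - {"slide": [-0.36,0.12,0],"rotation": [0,0,0],"hand": -1}
    - {"slide": [-0.48,0.16,0],"rotation": [0,0,0],"hand": -1}
    - {"slide": [-0.6,0.2,0],"rotation": [0,0,0],"hand": -1}
    - {"slide": [-0.7,0.24,0],"rotation": [0,0,0],"hand": -1}
    - {"slide": [-0.78,0.264,0],"rotation": [0,0,0],"hand": -1}
    - {"slide": [-0.78,0.264,0],"rotation": [0,0,0],"hand": -1}
    - {"slide": [-0.78,0.264,0],"rotation": [0,0,0],"hand": -1}
    - {"slide": [-0.78,0.264,0],"rotation": [0,0,0],"hand": -1}

```text
time_s: 26.05
tcp_pos: [631.9, -111.4, 165.8]
tool_rot: [[0.168, 0.986, -0.001], [0.986, -0.168, 0.001], [0.001, -0.002, -1.0]]
wrist_force: [-0.1, 0.5, -0.3]
opening: 13.6
finger_force: 48.9
```

Run:
```python
from h import *
a=snap("wrist","w8"); s=a[0]; print(s["tcp_pos"],yawnow(s),s["opening"],s["finger_force"])
print([(SR.T@(np.r_[t[0],0]-SO),t) for t in trafos("wrist",*a,zt=128.5)])
go(S(0,25,86.5),down(-9.7))
```

```text
[ 631.85548461 -111.41375857  165.78337215] -9.684095512823538 13.592727429790687 48.86498915031552
[(array([-0.63098055,  5.47191589,  0.        ]), (array([ 628.3, -132.5]), -9.2, 29.1)), (array([-141.54221519,  -61.02074499,    0.        ]), (array([ 478.2, -174.3]), 17.9, 25.1))]
slide [-0.0079, 0.0025, 0.3179] rot [-0.0004, -0.0002, 0.0002]
```

>>> send_rows:
  commands:
    - {"slide": [-0.008,0.002,0.12],"rotation": [0,0,0],"hand": -1}
    - {"slide": [-0.008,0.002,0.24],"rotation": [0,0,0],"hand": -1}
    - {"slide": [-0.008,0.002,0.29],"rotation": [0,0,0],"hand": -1}
    - {"slide": [-0.008,0.002,0.316],"rotation": [0,0,0],"hand": -1}
    - {"slide": [-0.008,0.002,0.316],"rotation": [0,0,0],"hand": -1}
    - {"slide": [-0.008,0.002,0.316],"rotation": [0,0,0],"hand": -1}
    - {"slide": [-0.008,0.002,0.316],"rotation": [0,0,0],"hand": -0.3}
    - {"slide": [-0.008,0.002,0.316],"rotation": [0,0,0],"hand": -0.1}
    - {"slide": [-0.008,0.002,0.316],"rotation": [0,0,0],"hand": -0.1}
    - {"slide": [-0.008,0.002,0.316],"rotation": [0,0,0],"hand": -0.1}

```text
time_s: 27.1
tcp_pos: [632.8, -115.2, 87.4]
tool_rot: [[0.169, 0.986, 0.0], [0.986, -0.169, -0.0], [-0.0, 0.0, -1.0]]
wrist_force: [0.6, -0.2, 0.1]
opening: 38.5
finger_force: 0.0
```

>>> send_rows:
  commands:
    - {"slide": [0,0,-0.05],"rotation": [0,0,0],"hand": -0.1}
    - {"slide": [0,0,-0.15],"rotation": [0,0,0],"hand": -0.1}
    - {"slide": [0,0,-0.32],"rotation": [0,0,0],"hand": -0.1}
    - {"slide": [0.16,-0.2,-0.4],"rotation": [0,0,0],"hand": 0}
    - {"slide": [0.2,-0.35,-0.5],"rotation": [0,0,0],"hand": 0}
    - {"slide": [0.2,-0.35,-0.5],"rotation": [0,0,0],"hand": 0}
    - {"slide": [0.2,-0.35,-0.5],"rotation": [0,0,0],"hand": 0}
    - {"slide": [0.2,-0.35,-0.5],"rotation": [0,0,0],"hand": 0}
    - {"slide": [0.2,-0.35,-0.5],"rotation": [0,0,0],"hand": 0}
    - {"slide": [0.2,-0.35,-0.5],"rotation": [0,0,0],"hand": 0}

```text
time_s: 28.1
tcp_pos: [555.5, -51.8, 211.2]
tool_rot: [[0.17, 0.985, -0.001], [0.985, -0.17, 0.0], [0.0, -0.001, -1.0]]
wrist_force: [-0.2, -1.3, -0.5]
opening: 42.7
finger_force: 0.0
```

Run:
```python
from h import *
a=snap("wrist","w9"); s=a[0]; im=a[1]; print(s["tcp_pos"],yawnow(s),s["time_s"])
print([(SR.T@(np.r_[t[0],0]-SO),t) for t in trafos("wrist",*a,zt=128.5)])
b,g,r=[im[...,i].astype(int) for i in range(3)]
m=(r>130)&(g<80)&(b<80); k,l,st_,c=cv2.connectedComponentsWithStats(m.astype(np.uint8)); i=1+np.argmax(st_[1:,4])
P=np.argwhere(l==i)[:,::-1].astype(np.float32); rc=cv2.minAreaRect(P); print(rc,[(SR.T@(pt("wrist",q,120,s)-SO)).round(1) for q in cv2.boxPoints(rc)])
go(S(-140,67,160),down(-9.7))
```

```text
[555.5157223  -51.7623946  211.20696035] -9.79108356370381 28.1
[(array([-0.41853777, 25.59540635,  0.        ]), (array([ 631.9, -112.7]), -14.1, 21.3))]
((268.5191650390625, 194.97923278808594), (36.21104431152344, 18.30536460876465), 87.70938873291016) [array([-148.1,   86.1,  120. ]), array([-130.4,   86.8,  120. ]), array([-130.8,   49.8,  120. ]), array([-149.2,   49.1,  120. ])]
slide [-0.0238, -0.2151, 0.2051] rot [-0.0004, -0.0, -0.0005]
```

View pics/w9.png

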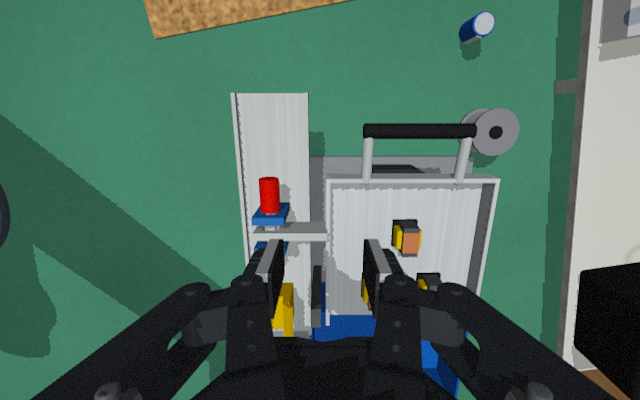

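All three transformers are on the tray: T1 is seen at station (0,26), and T3 and T2 sit at the front. The knob measures station (-139.6, 67.5), as it should be. Now I go for the pin.

Run:
```python
from h import *
go(S(-139.8,71,150),down(-9.7)); go(S(-139.8,71,76),down(-9.7))
```

```text
slide [-0.0078, -0.2143, 0.2451] rot [-0.0004, -0.0, -0.0005]
slide [-0.0078, -0.2139, 0.5411] rot [-0.0004, -0.0, -0.0005]
```

>>> send_rows:
  commands:
    - {"slide": [-0.008,-0.214,0.0],"rotation": [0,0,0],"hand": 0.1}
    - {"slide": [-0.008,-0.214,0.1],"rotation": [0,0,0],"hand": 0.1}
    - {"slide": [-0.008,-0.214,0.2],"rotation": [0,0,0],"hand": 0.1}
    - {"slide": [-0.008,-0.214,0.3],"rotation": [0,0,0],"hand": 0.1}
    - {"slide": [-0.008,-0.214,0.3],"rotation": [0,0,0],"hand": 0.1}
    - {"slide": [-0.008,-0.214,0.3],"rotation": [0,0,0],"hand": 0.1}
    - {"slide": [-0.008,-0.214,0.3],"rotation": [0,0,0],"hand": 0.1}
    - {"slide": [-0.008,-0.214,0.3],"rotation": [0,0,0],"hand": 0.1}
    - {"slide": [-0.008,-0.214,0.3],"rotation": [0,0,0],"hand": 0.1}
    - {"slide": [-0.008,-0.214,0.3],"rotation": [0,0,0],"hand": 0.1}

```text
time_s: 29.15
tcp_pos: [502.2, -44.0, 137.9]
tool_rot: [[0.169, 0.986, 0.001], [0.986, -0.169, -0.0], [-0.0, 0.001, -1.0]]
wrist_force: [0.1, 0.4, 0.6]
opening: 46.8
finger_force: 0.0
```

Run:
```python
from h import *
a=snap("wrist","w10"); s=a[0]; im=a[1]; print(s["tcp_pos"],yawnow(s),s["opening"])
b,g,r=[im[...,i].astype(int) for i in range(3)]
m=(r>130)&(g<80)&(b<80); k,l,st_,c=cv2.connectedComponentsWithStats(m.astype(np.uint8)); i=1+np.argmax(st_[1:,4])
P=np.argwhere(l==i)[:,::-1].astype(np.float32); rc=cv2.minAreaRect(P); print(rc,[(SR.T@(pt("wrist",q,122,s)-SO)).round(1) for q in cv2.boxPoints(rc)])
print(SR.T@(s["tcp_pos"]-SO)); go(S(-139.8,71,76),down(-9.7))
b=snap("scene","s10"); x,y=310,150
cv2.imwrite("pics/c10.png",np.hstack([im[100:400,150:500],cv2.resize(b[1][y-60:y+60,x-60:x+60],(300,300),interpolation=cv2.INTER_CUBIC)]))
```

```text
[502.20120987 -43.9801226  137.85463812] -9.73335246860389 46.797832005727166
((323.5, 221.0), (48.0, 25.0), 90.0) [array([-148.3,   86.9,  122. ]), array([-130.4,   86.8,  122. ]), array([-130. ,   49.3,  122. ]), array([-148.8,   49.3,  122. ])]
[-139.84165465   71.47995922  137.85463812]
slide [-0.0019, 0.0005, 0.2469] rot [0.0003, 0.0, -0.0002]
```

View pics/c10.png

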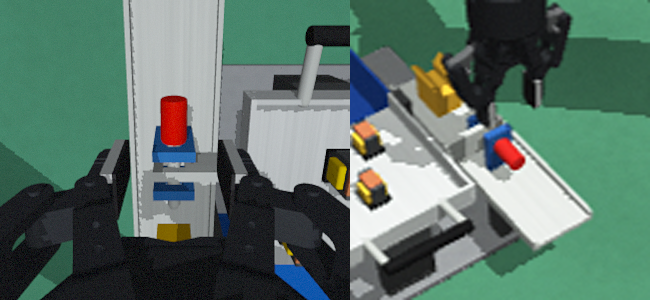

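>>> send_rows:
  commands:
    - {"slide": [-0.002,0,0.1],"rotation": [0,0,0],"hand": 0.0}
    - {"slide": [-0.002,0,0.18],"rotation": [0,0,0],"hand": 0.0}
    - {"slide": [-0.002,0,0.22],"rotation": [0,0,0],"hand": 0.0}
    - {"slide": [-0.002,0,0.247],"rotation": [0,0,0],"hand": 0.0}
    - {"slide": [-0.002,0,0.247],"rotation": [0,0,0],"hand": 0.0}
    - {"slide": [-0.002,0,0.247],"rotation": [0,0,0],"hand": -0.3}
    - {"slide": [-0.002,0,0.247],"rotation": [0,0,0],"hand": -1}
    - {"slide": [-0.002,0,0.247],"rotation": [0,0,0],"hand": -1}
    - {"slide": [-0.002,0,0.247],"rotation": [0,0,0],"hand": -1}
    - {"slide": [-0.002,0,0.247],"rotation": [0,0,0],"hand": -1}
  grip_force: 60

```text
time_s: 30.25
tcp_pos: [502.4, -44.6, 76.1]
tool_rot: [[0.169, 0.986, 0.002], [0.986, -0.169, -0.0], [-0.0, 0.002, -1.0]]
wrist_force: [0.1, -0.3, 3.6]
opening: 17.2
finger_force: 58.8
```

Run:
```python
from h import *
a=snap("wrist","w11"); s=a[0]; print(s["tcp_pos"],SR.T@(s["tcp_pos"]-SO),s["opening"],s["finger_force"],s["wrist_force"],s["torque"])
b=snap("scene","s11"); x,y=310,150
cv2.imwrite("pics/c11.png",np.hstack([a[1][100:400,150:500],cv2.resize(b[1][y-60:y+60,x-60:x+60],(300,300),interpolation=cv2.INTER_CUBIC)]))
```

```text
[502.39712913 -44.56485428  76.09559918] [-139.55001527   70.93659749   76.09559918] 17.177913731640345 58.79103720188141 [ 0.06723035 -0.31298147  3.58051318] [-0.01216474 -0.07903984  0.05510359]
```

View pics/c11.png

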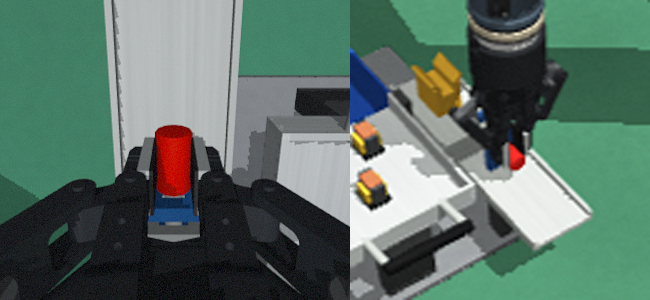

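The pads straddle the knob (opening reads 17, force 59 N). I'll regrip 5 mm deeper for a more secure hold.

>>> send_rows:
  commands:
    - {"slide": [0,0,0],"rotation": [0,0,0],"hand": -0.3}
    - {"slide": [0,0,0],"rotation": [0,0,0],"hand": -0.3}
    - {"slide": [0,0,0.01],"rotation": [0,0,0],"hand": -0.3}
    - {"slide": [0,0,0.02],"rotation": [0,0,0],"hand": -0.3}
    - {"slide": [0,0,0.02],"rotation": [0,0,0],"hand": -0.3}
    - {"slide": [0,0,0.02],"rotation": [0,0,0],"hand": -1}
    - {"slide": [0,0,0.02],"rotation": [0,0,0],"hand": -1}
    - {"slide": [0,0,0.02],"rotation": [0,0,0],"hand": -1}
    - {"slide": [0,0,0.02],"rotation": [0,0,0],"hand": -1}
    - {"slide": [0,0,0.02],"rotation": [0,0,0],"hand": -1}
  grip_force: 60

```text
time_s: 31.35
tcp_pos: [501.8, -44.4, 70.5]
tool_rot: [[0.169, 0.986, 0.0], [0.986, -0.169, -0.0], [-0.0, 0.0, -1.0]]
wrist_force: [-0.5, 0.8, -0.7]
opening: 17.8
finger_force: 58.5
```

Run:
```python
from h import *
s=read_state(); print(s["tcp_pos"],SR.T@(s["tcp_pos"]-SO),s["opening"],s["finger_force"],s["wrist_force"],s["torque"])
```

```text
[501.78170521 -44.40336303  70.48696537] [-140.18385033   70.99208758   70.48696537] 17.7631934606225 58.513559103012085 [-0.543222    0.77322298 -0.74102512] [ 0.04240883  0.06326275 -0.02745004]
```

>>> send_rows:
  commands:
    - {"slide": [0.03,0,0],"rotation": [0,0,0],"hand": -1}
    - {"slide": [0.07,0,0],"rotation": [0,0,0],"hand": -1}
    - {"slide": [0.11,0,0],"rotation": [0,0,0],"hand": -1}
    - {"slide": [0.15,0,0],"rotation": [0,0,0],"hand": -1}
    - {"slide": [0.19,0,0],"rotation": [0,0,0],"hand": -1}
    - {"slide": [0.23,0,0],"rotation": [0,0,0],"hand": -1}
    - {"slide": [0.27,0,0],"rotation": [0,0,0],"hand": -1}
    - {"slide": [0.3,0,0],"rotation": [0,0,0],"hand": -1}
    - {"slide": [0.3,0,0],"rotation": [0,0,0],"hand": -1}
    - {"slide": [0.3,0,0],"rotation": [0,0,0],"hand": -1}

```text
time_s: 32.35
tcp_pos: [514.4, 29.7, 70.4]
tool_rot: [[0.169, 0.986, -0.0], [0.986, -0.169, -0.0], [-0.0, -0.0, -1.0]]
wrist_force: [0.4, 0.3, -0.2]
opening: 17.6
finger_force: 58.5
```

```bash
cat >> h.py <<'E'
def redpin(n,z,name):
    a=snap(n,name); s,im=a; b,g,r=[im[...,i].astype(int) for i in range(3)]
    m=(r>130)&(g<80)&(b<80); k,l,st_,c=cv2.connectedComponentsWithStats(m.astype(np.uint8)); i=1+np.argmax(st_[1:,4])
    rc=cv2.minAreaRect(np.argwhere(l==i)[:,::-1].astype(np.float32)); print(n,rc,st_[i,4],"station",(SR.T@(pt(n,c[i],z,s)-SO)).round(1))
def rep():
    s=read_state(); print("t",s["time_s"],s["tcp_pos"].round(1),"sta",(SR.T@(s["tcp_pos"]-SO)).round(1),"op",round(s["opening"],1),"ff",round(s["finger_force"],1),s["wrist_force"].round(1),"yaw",yawnow(s).round(1))
E
python3 - <<'E'
from h import *
rep(); redpin("wrist",118,"w12"); redpin("scene",118,"s12"); redpin("top",118,"t12")
go(S(-140,-28+4,122),down(-9.7))
E
```

```text
t 32.35 [514.4  29.7  70.4] sta [-140.2  146.1   70.4] op 17.6 ff 58.5 [ 0.4  0.3 -0.2] yaw -9.7
wrist ((323.0, 266.5), (73.0, 36.0), 90.0) 2409 station [-139.9  142.9  118. ]
scene ((333.2560729980469, 169.3048858642578), (9.276249885559082, 5.521576881408691), 83.6598129272461) 46 station [-143.2  151.4  118. ]Traceback (most recent call last):
  File "<stdin>", line 2, in <module>
  File "h.py", line 41, in redpin
    m=(r>130)&(g<80)&(b<80); k,l,st_,c=cv2.connectedComponentsWithStats(m.astype(np.uint8)); i=1+np.argmax(st_[1:,4])
                                                                                                 ~~~~~~~~~^^^^^^^^^^^
    return _wrapfunc(a, 'argmax', axis=axis, out=out, **kwds)
    return bound(*args, **kwds)
ValueError: attempt to get argmax of an empty sequence
```

>>> send_rows:
  commands:
    - {"slide": [0,0,-0.08],"rotation": [0,0,0],"hand": -1}
    - {"slide": [0,0,-0.16],"rotation": [0,0,0],"hand": -1}
    - {"slide": [0,0,-0.22],"rotation": [0,0,0],"hand": -1}
    - {"slide": [-0.1,0,-0.22],"rotation": [0,0,0],"hand": -1}
    - {"slide": [-0.22,0,-0.22],"rotation": [0,0,0],"hand": -1}
    - {"slide": [-0.34,0,-0.22],"rotation": [0,0,0],"hand": -1}
    - {"slide": [-0.46,0,-0.22],"rotation": [0,0,0],"hand": -1}
    - {"slide": [-0.58,0,-0.22],"rotation": [0,0,0],"hand": -1}
    - {"slide": [-0.682,0,-0.22],"rotation": [0,0,0],"hand": -1}
    - {"slide": [-0.682,0,-0.22],"rotation": [0,0,0],"hand": -1}

```text
time_s: 33.5
tcp_pos: [485.7, -142.1, 125.6]
tool_rot: [[0.174, 0.985, 0.001], [0.985, -0.174, -0.002], [-0.001, 0.001, -1.0]]
wrist_force: [0.8, -0.2, 0.1]
opening: 17.6
finger_force: 58.7
```

Run:
```python
from h import *
rep(); redpin("wrist",172,"w13"); redpin("scene",172,"s13")
im=cv2.imread("pics/w13.png"); s=read_state(); b,g,r=[im[...,i].astype(int) for i in range(3)]
m=(r>120)&(g>90)&(b<70)&(abs(r-g)<80); m[:, :270]=0; m[:,380:]=0; P=np.argwhere(m); print(len(P),P.min(0) if len(P) else 0,P.max(0) if len(P) else 0)
go(S(-140.2,-24.5,75),down(-9.7))
```

```text
t 33.5 [ 485.7 -142.1  125.6] sta [-139.6  -28.   125.6] op 17.6 ff 58.7 [ 0.8 -0.2  0.1] yaw -10.0
wrist ((323.0, 270.0), (66.0, 36.0), 90.0) 1959 station [-138.8  -34.2  172. ]
scene ((294.8648986816406, 115.6891860961914), (10.52153491973877, 6.082762718200684), 80.53767395019531) 52 station [-143.6  -23.5  172. ]
248 [295 299] [318 348]
slide [0.0022, 0.0018, 0.2016] rot [-0.0001, -0.0002, -0.0009]
```

Run:
```python
from h import *
for f in("w11","w12","w13"):
    im=cv2.imread(f"pics/{f}.png").astype(int); b,g,r=im[...,0],im[...,1],im[...,2]
    m=(r>45)&(g<.4*r)&(b<.4*r); ys=np.nonzero(m[:,300:346].any(1))[0]; print(f,[(y,int(m[y].sum()),int(r[y,323])) for y in range(ys.min(),ys.max()+1,6)],ys.max())
    # grey shank below the knob in the image (towards the block)
    print([im[y,323].tolist() for y in range(300,345,6)])
```

```text
w11 [(225, 5, 126), (231, 35, 126), (237, 37, 138), (243, 35, 200), (249, 34, 201), (255, 34, 201), (261, 34, 200), (267, 34, 201), (273, 33, 201), (279, 34, 201), (285, 35, 201), (291, 29, 153)] 295
[[67, 34, 10], [67, 36, 2], [127, 76, 34], [124, 74, 32], [126, 128, 125], [75, 75, 69], [131, 131, 126], [34, 34, 33]]
w12 [(230, 16, 131), (236, 37, 139), (242, 39, 146), (248, 37, 218), (254, 36, 215), (260, 37, 215), (266, 36, 215), (272, 36, 212), (278, 35, 217), (284, 35, 215), (290, 36, 163), (296, 32, 166), (302, 17, 167)] 303
[[11, 16, 165], [143, 145, 138], [146, 146, 142], [144, 147, 142], [143, 145, 139], [144, 142, 138], [140, 144, 137], [51, 50, 50]]
w13 [(230, 16, 120), (236, 37, 122), (242, 39, 134), (248, 37, 202), (254, 36, 201), (260, 37, 201), (266, 36, 203), (272, 36, 200), (278, 35, 203), (284, 35, 200), (290, 37, 171), (296, 33, 155), (302, 17, 154)] 303
[[0, 1, 152], [135, 134, 129], [134, 135, 130], [130, 133, 130], [131, 132, 127], [131, 129, 125], [131, 132, 127], [50, 46, 43]]
```

Pin is unmoved in the grip. Lowering it into the notch.

>>> send_rows:
  commands:
    - {"slide": [0,0,0.03],"rotation": [0,0,0],"hand": -1}
    - {"slide": [0,0,0.06],"rotation": [0,0,0],"hand": -1}
    - {"slide": [0,0,0.1],"rotation": [0,0,0],"hand": -1}
    - {"slide": [0,0,0.13],"rotation": [0,0,0],"hand": -1}
    - {"slide": [0,0,0.16],"rotation": [0,0,0],"hand": -1}
    - {"slide": [0,0,0.18],"rotation": [0,0,0],"hand": -1}
    - {"slide": [0,0,0.19],"rotation": [0,0,0],"hand": -1}
    - {"slide": [0,0,0.2],"rotation": [0,0,0],"hand": -1}
    - {"slide": [0,0,0.2],"rotation": [0,0,0],"hand": -1}
    - {"slide": [0,0,0.2],"rotation": [0,0,0],"hand": -1}

```text
time_s: 34.6
tcp_pos: [485.7, -138.6, 75.6]
tool_rot: [[0.169, 0.986, 0.0], [0.986, -0.169, -0.0], [-0.0, 0.0, -1.0]]
wrist_force: [0.6, -0.3, -1.3]
opening: 17.9
finger_force: 58.7
```

Run:
```python
from h import *
rep(); redpin("wrist",122,"w14"); go(S(-140.2,-24.5,72),down(-9.7))
```

```text
t 34.6 [ 485.7 -138.6   75.6] sta [-140.2  -24.6   75.6] op 17.9 ff 58.7 [ 0.6 -0.3 -1.3] yaw -9.7
wrist ((322.42901611328125, 269.6909484863281), (36.14716339111328, 66.69920349121094), 1.1017061471939087) 1897 station [-139.1  -31.1  122. ]
slide [0.0004, -0.0005, 0.0149] rot [0.0002, 0.0001, -0.0002]
```

>>> send_rows:
  commands:
    - {"slide": [0,0,0.008],"rotation": [0,0,0],"hand": -1}
    - {"slide": [0,0,0.016],"rotation": [0,0,0],"hand": -1}
    - {"slide": [0,0,0.016],"rotation": [0,0,0],"hand": -1}
    - {"slide": [0,0,0.016],"rotation": [0,0,0],"hand": -1}
    - {"slide": [0,0,0.016],"rotation": [0,0,0],"hand": -1}
    - {"slide": [0,0,0.016],"rotation": [0,0,0],"hand": -0.5}
    - {"slide": [0,0,0.016],"rotation": [0,0,0],"hand": -0.4}
    - {"slide": [0,0,0.016],"rotation": [0,0,0],"hand": -0.2}
    - {"slide": [0,0,0.016],"rotation": [0,0,0],"hand": -0.2}
    - {"slide": [0,0,0.016],"rotation": [0,0,0],"hand": -0.2}

```text
time_s: 35.65
tcp_pos: [485.6, -138.5, 71.5]
tool_rot: [[0.169, 0.986, 0.0], [0.986, -0.169, -0.0], [-0.0, 0.0, -1.0]]
wrist_force: [0.6, -0.9, -0.4]
opening: 34.0
finger_force: 0.0
```

>>> send_rows:
  commands:
    - {"slide": [0,0,-0.03],"rotation": [0,0,0],"hand": -0.2}
    - {"slide": [0,0,-0.06],"rotation": [0,0,0],"hand": -0.2}
    - {"slide": [0,0,-0.1],"rotation": [0,0,0],"hand": -0.2}
    - {"slide": [0,0,-0.2],"rotation": [0,0,0],"hand": -0.2}
    - {"slide": [0,0,-0.4],"rotation": [0,0,0],"hand": -0.2}
    - {"slide": [-0.16,0,-0.5],"rotation": [0,0,0],"hand": -0.2}
    - {"slide": [-0.16,0,-0.6],"rotation": [0,0,0],"hand": -0.2}
    - {"slide": [-0.16,0,-0.6],"rotation": [0,0,0],"hand": -0.2}
    - {"slide": [-0.16,0,-0.6],"rotation": [0,0,0],"hand": -0.2}
    - {"slide": [-0.16,0,-0.6],"rotation": [0,0,0],"hand": -0.2}

```text
time_s: 36.65
tcp_pos: [477.8, -177.0, 220.7]
tool_rot: [[0.169, 0.986, -0.002], [0.986, -0.169, 0.001], [0.001, -0.002, -1.0]]
wrist_force: [0.8, 0.2, 0.7]
opening: 33.9
finger_force: 0.0
```

Run:
```python
from h import *
rep(); redpin("wrist",120,"w15")
s=read_state(); im=cv2.imread("pics/w15.png").astype(int); c=lambda x,y,z: im[tuple(proj("wrist",S(x,y,z),s).round().astype(int)[::-1])].tolist()
print([(y,c(-140,y,122)) for y in range(-100,0,8)])
print([(SR.T@(np.r_[t[0],0]-SO)).round(0).tolist() for t in trafos("wrist",s,cv2.imread("pics/w15.png"),zt=128.5)])
```

```text
t 36.65 [ 477.8 -177.   220.7] sta [-141.4  -63.7  220.7] op 33.9 ff 0.0 [0.8 0.2 0.7] yaw -9.7
wrist ((324.5, 152.0), (36.0, 19.0), 90.0) 687 station [-139.7  -27.3  120. ]
[(-100, [185, 187, 181]), (-92, [197, 198, 192]), (-84, [198, 198, 193]), (-76, [196, 198, 192]), (-68, [194, 196, 191]), (-60, [196, 196, 190]), (-52, [196, 195, 190]), (-44, [0, 0, 215]), (-36, [5, 26, 216]), (-28, [0, 15, 214]), (-20, [0, 21, 215]), (-12, [16, 31, 215]), (-4, [149, 151, 144])]
[[-139.0, -72.0, 0.0]]
```

The pin is parked in the notch: knob at station (-139.7,-27.3), shank straight along the slot. Next is the handle.

Run:
```python
from h import *
go(S(0,100,190),down(80.3)); go(S(0,130,190),down(80.3))
```

```text
slide [0.6546, 0.5661, 0.121] rot [-0.0003, -0.0009, -0.5]
slide [0.7746, 0.5661, 0.1211] rot [-0.0003, -0.0009, -0.5]
```

>>> send_rows:
  commands:
    - {"slide": [0.77,0.566,0],"rotation": [0,0,-0.5],"hand": -0.2}
    - {"slide": [0.77,0.566,0],"rotation": [0,0,-0.5],"hand": -0.2}
    - {"slide": [0.77,0.566,0],"rotation": [0,0,-0.5],"hand": -0.2}
    - {"slide": [0.77,0.566,0],"rotation": [0,0,-0.5],"hand": -0.2}
    - {"slide": [0.77,0.566,0],"rotation": [0,0,-0.5],"hand": -0.2}
    - {"slide": [0.77,0.566,0],"rotation": [0,0,-0.5],"hand": -0.2}
    - {"slide": [0.77,0.566,0],"rotation": [0,0,-0.5],"hand": -0.2}
    - {"slide": [0.77,0.566,0],"rotation": [0,0,-0.5],"hand": -0.2}
    - {"slide": [0.77,0.566,0],"rotation": [0,0,-0.5],"hand": -0.2}
    - {"slide": [0.77,0.566,0],"rotation": [0,0,-0.5],"hand": -0.2}

```text
time_s: 37.7
tcp_pos: [649.8, -11.3, 219.5]
tool_rot: [[-0.973, 0.231, -0.004], [0.231, 0.973, 0.001], [0.004, -0.0, -1.0]]
wrist_force: [0.2, 0.1, 0.1]
opening: 34.1
finger_force: 0.0
```

>>> send_rows:
  commands:
    - {"slide": [0,0,0],"rotation": [0,0,0],"hand": -0.2}
    - {"slide": [0,0,0],"rotation": [0,0,0],"hand": -0.2}
    - {"slide": [0,0,0],"rotation": [0,0,0],"hand": -0.2}
    - {"slide": [0,0,0],"rotation": [0,0,0],"hand": -0.2}
    - {"slide": [0,0,0],"rotation": [0,0,0],"hand": -0.2}
    - {"slide": [0,0,0],"rotation": [0,0,0],"hand": -0.2}
    - {"slide": [0,0,0],"rotation": [0,0,0],"hand": -0.2}
    - {"slide": [0,0,0],"rotation": [0,0,0],"hand": -0.2}
    - {"slide": [0,0,0],"rotation": [0,0,0],"hand": -0.2}
    - {"slide": [0,0,0],"rotation": [0,0,0],"hand": -0.2}

```text
time_s: 38.7
tcp_pos: [650.8, -12.2, 221.5]
tool_rot: [[-0.971, 0.239, -0.0], [0.239, 0.971, 0.0], [0.0, 0.0, -1.0]]
wrist_force: [-0.2, -0.1, -0.8]
opening: 33.9
finger_force: 0.0
```

Run:
```python
from h import *
rep(); s,im=snap("wrist","w16"); g=im.max(2)
u=proj("wrist",S(0,130,125),s); print(u,proj("wrist",S(0,130,132),s))
# bar rows are vertical in this view: dark profile across tool y at several rows
for x in(-35,-25,25,35):
    p=proj("wrist",S(x,130,129),s).round().astype(int)
    if 0<=p[1]<400: 
        row=g[p[1],p[0]-40:p[0]+41]; d=np.nonzero(row<60)[0]+p[0]-40; print(x,p,(d.min(),d.max(),len(d)) if len(d) else None, (SR.T@(pt("wrist",(np.median(d),p[1]),127,s)-SO)).round(1) if len(d) else None)
go(S(0,130,77),down(80.3))
print([(SR.T@(np.r_[t[0],0]-SO)).round(0).tolist() for t in trafos("wrist",s,im,zt=128.5)])
```

```text
t 38.7 [650.8 -12.2 221.5] sta [  1.3 127.9 221.5] op 33.9 ff 0.0 [-0.2 -0.1 -0.8] yaw 76.2
[325.58417131 187.48104311] [325.64538074 189.28768631]
-35 [323 153] (np.int64(283), np.int64(329), 18) [-34.7 127.6 127. ]
-25 [324 163] (np.int64(284), np.int64(330), 18) [-25.1 127.8 127. ]
25 [327 212] (np.int64(321), np.int64(333), 13) [ 25.2 129.6 127. ]
35 [328 222] (np.int64(322), np.int64(333), 12) [ 36.  129.4 127. ]
slide [0.0056, 0.008, 0.5779] rot [0.0, -0.0, -0.0228]
[[-148.0, -70.0, 0.0], [-140.0, -74.0, 0.0], [-134.0, -69.0, 0.0], [-30.0, -39.0, 0.0], [0.0, 24.0, 0.0]]
```

>>> send_rows:
  commands:
    - {"slide": [0.006,0.006,0.1],"rotation": [0,0,-0.023],"hand": -0.2}
    - {"slide": [0.006,0.006,0.25],"rotation": [0,0,-0.023],"hand": -0.2}
    - {"slide": [0.006,0.006,0.36],"rotation": [0,0,-0.023],"hand": -0.2}
    - {"slide": [0.006,0.006,0.44],"rotation": [0,0,-0.023],"hand": -0.2}
    - {"slide": [0.006,0.006,0.5],"rotation": [0,0,-0.023],"hand": -0.2}
    - {"slide": [0.006,0.006,0.55],"rotation": [0,0,-0.023],"hand": -0.2}
    - {"slide": [0.006,0.006,0.578],"rotation": [0,0,-0.023],"hand": -0.2}
    - {"slide": [0.006,0.006,0.578],"rotation": [0,0,-0.023],"hand": -0.2}
    - {"slide": [0.006,0.006,0.578],"rotation": [0,0,-0.023],"hand": -0.2}
    - {"slide": [0.006,0.006,0.578],"rotation": [0,0,-0.023],"hand": -0.2}
  grip_force: 40

```text
time_s: 39.75
tcp_pos: [650.6, -10.5, 78.0]
tool_rot: [[-0.986, 0.168, 0.002], [0.168, 0.986, -0.0], [-0.002, -0.0, -1.0]]
wrist_force: [-0.5, -0.1, 0.8]
opening: 34.3
finger_force: 0.0
```

```bash
cat >> h.py <<'E'
def orange(n,im,z,st=None,amin=6):  # orange transformer tops
    h=cv2.cvtColor(im,cv2.COLOR_BGR2HSV); m=cv2.inRange(h,(4,90,70),(13,190,255)); k,l,s,c=cv2.connectedComponentsWithStats(m)
    return [((SR.T@(pt(n,c[i],z,st)-SO)).round(0).tolist()[:2],int(s[i,4])) for i in range(1,k) if s[i,4]>=amin]
E
python3 - <<'E'
from h import *
rep(); s,im=snap("scene","s17"); print("scene z128",[o for o in orange("scene",im,128.5) if abs(o[0][0])<110 and abs(o[0][1])<110])
print("scene mat",[(pt("scene",p,0)) for p in []], trafos("scene",s,im))
t,im2=snap("top","t17"); print("top",[o for o in orange("top",im2,128.5,None,3) if abs(o[0][0])<110 and abs(o[0][1])<110])
E
```

```text
t 39.75 [650.6 -10.5  78. ] sta [  0.8 129.5  78. ] op 34.3 ff 0.0 [-0.5 -0.1  0.8] yaw 80.3
scene z128 [([-27.0, -45.0], 32), ([35.0, -44.0], 40), ([2.0, 21.0], 42)]
scene mat [] []
top [([34.0, -44.0], 54), ([-29.0, -44.0], 57)]
```

All three transformers are on the tray, at about (-28,-44), (34,-44) and (2,21). Gripping the bar.

>>> send_rows:
  commands:
    - {"slide": [0,0,0],"rotation": [0,0,0],"hand": -0.5}
    - {"slide": [0,0,0],"rotation": [0,0,0],"hand": -1}
    - {"slide": [0,0,0],"rotation": [0,0,0],"hand": -1}
    - {"slide": [0,0,0],"rotation": [0,0,0],"hand": -1}
    - {"slide": [0,0,0],"rotation": [0,0,0],"hand": -1}
    - {"slide": [0,0,0],"rotation": [0,0,0],"hand": -1}
    - {"slide": [0,-0.003,-0.017],"rotation": [0,0,0],"hand": -1}
    - {"slide": [0,-0.006,-0.034],"rotation": [0,0,0],"hand": -1}
    - {"slide": [0,-0.01,-0.051],"rotation": [0,0,0],"hand": -1}
    - {"slide": [0,-0.016,-0.085],"rotation": [0,0,0],"hand": -1}
  grip_force: 40

```text
time_s: 40.85
tcp_pos: [649.4, -13.0, 96.8]
tool_rot: [[-0.986, 0.168, 0.0], [0.168, 0.986, 0.003], [0.0, 0.003, -1.0]]
wrist_force: [3.6, 3.0, -4.0]
opening: 12.6
finger_force: 39.0
```

Run:
```python
from h import *
rep(); s,im=snap("scene","s18"); print([o for o in orange("scene",im,128.5) if abs(o[0][0])<110 and abs(o[0][1])<110])
```

```text
t 40.85 [649.4 -13.   96.8] sta [  0.  126.8  96.8] op 12.6 ff 39.0 [ 3.6  3.  -4. ] yaw 80.3
[([-28.0, -52.0], 28), ([34.0, -50.0], 37), ([-0.0, 10.0], 38)]
```

>>> send_rows:
  commands:
    - {"slide": [0,-0.011,-0.042],"rotation": [0,0,0],"hand": -1}
    - {"slide": [0,-0.024,-0.084],"rotation": [0,0,0],"hand": -1}
    - {"slide": [0,-0.04,-0.125],"rotation": [0,0,0],"hand": -1}
    - {"slide": [0,-0.057,-0.164],"rotation": [0,0,0],"hand": -1}
    - {"slide": [0,-0.076,-0.203],"rotation": [0,0,0],"hand": -1}
    - {"slide": [0,-0.097,-0.241],"rotation": [0,0,0],"hand": -1}
    - {"slide": [0,-0.12,-0.278],"rotation": [0,0,0],"hand": -1}
    - {"slide": [0,-0.145,-0.313],"rotation": [0,0,0],"hand": -1}
    - {"slide": [0,-0.145,-0.313],"rotation": [0,0,0],"hand": -1}
    - {"slide": [0,-0.145,-0.313],"rotation": [0,0,0],"hand": -1}

```text
time_s: 41.9
tcp_pos: [643.7, -47.1, 177.1]
tool_rot: [[-0.986, 0.168, 0.002], [0.168, 0.986, 0.006], [-0.001, 0.006, -1.0]]
wrist_force: [2.0, 9.1, 2.5]
opening: 11.9
finger_force: 39.2
```

>>> send_rows:
  commands:
    - {"slide": [0,-0.027,-0.034],"rotation": [0,0,0],"hand": -1}
    - {"slide": [0,-0.055,-0.067],"rotation": [0,0,0],"hand": -1}
    - {"slide": [0,-0.085,-0.099],"rotation": [0,0,0],"hand": -1}
    - {"slide": [0,-0.116,-0.129],"rotation": [0,0,0],"hand": -1}
    - {"slide": [0,-0.149,-0.157],"rotation": [0,0,0],"hand": -1}
    - {"slide": [0,-0.183,-0.184],"rotation": [0,0,0],"hand": -1}
    - {"slide": [0,-0.219,-0.209],"rotation": [0,0,0],"hand": -1}
    - {"slide": [0,-0.219,-0.209],"rotation": [0,0,0],"hand": -1}
    - {"slide": [0,-0.219,-0.209],"rotation": [0,0,0],"hand": -1}
    - {"slide": [0,-0.219,-0.209],"rotation": [0,0,0],"hand": -1}

```text
time_s: 42.9
tcp_pos: [634.8, -99.5, 231.9]
tool_rot: [[-0.986, 0.167, 0.004], [0.167, 0.986, 0.008], [-0.003, 0.008, -1.0]]
wrist_force: [-0.2, 11.2, 13.0]
opening: 12.2
finger_force: 39.2
```

Run:
```python
from h import *
rep(); s,im=snap("scene","s19"); print([o for o in orange("scene",im,40) if abs(o[0][0])<150 and -300<o[0][1]<110])
s,im=snap("top","t19"); print([o for o in orange("top",im,40,None,3) if abs(o[0][0])<150 and -300<o[0][1]<110])
```

```text
t 42.9 [634.8 -99.5 231.9] sta [2.000e-01 3.910e+01 2.319e+02] op 12.2 ff 39.2 [-0.2 11.2 13. ] yaw 80.4
[]
[]
```

Run:
```python
from h import *
for n in("s19","t19"):
    im=cv2.imread(f"pics/{n}.png"); h=cv2.cvtColor(im,cv2.COLOR_BGR2HSV); k=n[0]=="s"
    for nm,lo,hi in(("or",(2,70,40),(16,220,255)),("ye",(20,110,60),(35,255,255))):
        m=cv2.inRange(h,lo,hi); kk,l,s,c=cv2.connectedComponentsWithStats(m); c2=[(c[i].round(0).tolist(),int(s[i,4])) for i in range(1,kk) if s[i,4]>3]
        print(n,nm,[x for x in c2 if ((150<x[0][0]<350 and 80<x[0][1]<240) if k else (360<x[0][0]<530 and 120<x[0][1]<260))])
print(proj("scene",S(0,-183,30)),proj("top",S(0,-183,30)))
for y in(-40,25): print(proj("scene",S(0,-85+(85+y)*np.cos(.84)-30*np.sin(.84),96+(85+y)*np.sin(.84)+30*np.cos(.84))))
```

```text
s19 or [([289.0, 128.0], 11), ([296.0, 128.0], 6)]
s19 ye [([291.0, 121.0], 40), ([284.0, 130.0], 95)]
t19 or []
t19 ye []
[228.09783853 142.14873463] [474.63830352 201.82958054]
[238.7866088  133.14560041]
[244.03611526 128.9514994 ]
```

>>> send_rows:
  commands:
    - {"slide": [0,-0.018,-0.012],"rotation": [0,0,0],"hand": -1}
    - {"slide": [0,-0.036,-0.023],"rotation": [0,0,0],"hand": -1}
    - {"slide": [0,-0.036,-0.023],"rotation": [0,0,0],"hand": -1}
    - {"slide": [0,-0.036,-0.023],"rotation": [0,0,0],"hand": -1}
    - {"slide": [0,-0.036,-0.023],"rotation": [0,0,0],"hand": -1}
    - {"slide": [0,-0.036,-0.023],"rotation": [0,0,0],"hand": -1}
    - {"slide": [0,-0.036,-0.023],"rotation": [0,0,0],"hand": -1}
    - {"slide": [0,-0.036,-0.023],"rotation": [0,0,0],"hand": -1}
    - {"slide": [0,-0.018,-0.012],"rotation": [0,0,0],"hand": -1}
    - {"slide": [0,0,0],"rotation": [0,0,0],"hand": -1}

```text
time_s: 44.0
tcp_pos: [634.8, -99.9, 232.3]
tool_rot: [[-0.986, 0.167, 0.004], [0.167, 0.986, 0.006], [-0.003, 0.007, -1.0]]
wrist_force: [-1.7, 11.5, 13.9]
opening: 12.3
finger_force: 39.3
```

>>> send_rows:
  commands:
    - {"slide": [0,0.036,0.025],"rotation": [0,0,0],"hand": -1}
    - {"slide": [0,0.07,0.052],"rotation": [0,0,0],"hand": -1}
    - {"slide": [0,0.103,0.08],"rotation": [0,0,0],"hand": -1}
    - {"slide": [0,0.134,0.11],"rotation": [0,0,0],"hand": -1}
    - {"slide": [0,0.164,0.142],"rotation": [0,0,0],"hand": -1}
    - {"slide": [0,0.192,0.175],"rotation": [0,0,0],"hand": -1}
    - {"slide": [0,0.219,0.209],"rotation": [0,0,0],"hand": -1}
    - {"slide": [0,0.244,0.244],"rotation": [0,0,0],"hand": -1}
    - {"slide": [0,0.267,0.281],"rotation": [0,0,0],"hand": -1}
    - {"slide": [0,0.267,0.281],"rotation": [0,0,0],"hand": -1}

```text
time_s: 45.0
tcp_pos: [645.6, -35.7, 158.2]
tool_rot: [[-0.986, 0.167, 0.001], [0.167, 0.986, 0.003], [-0.001, 0.003, -1.0]]
wrist_force: [1.9, 7.0, 3.0]
opening: 12.3
finger_force: 41.3
```

Run:
```python
from h import *
rep()
for n in("top","scene"):
    s,im=snap(n,n[0]+"20"); print(n,[o for o in orange(n,im,40,None,4) if abs(o[0][0])<150 and -300<o[0][1]<110])
```

```text
t 45.0 [645.6 -35.7 158.2] sta [1.000e-01 1.038e+02 1.582e+02] op 12.3 ff 41.3 [1.9 7.  3. ] yaw 80.4
top []
scene []
```

>>> send_rows:
  commands:
    - {"slide": [0,0.021,0.038],"rotation": [0,0,0],"hand": -1}
    - {"slide": [0,0.04,0.077],"rotation": [0,0,0],"hand": -1}
    - {"slide": [0,0.057,0.116],"rotation": [0,0,0],"hand": -1}
    - {"slide": [0,0.073,0.157],"rotation": [0,0,0],"hand": -1}
    - {"slide": [0,0.086,0.199],"rotation": [0,0,0],"hand": -1}
    - {"slide": [0,0.097,0.241],"rotation": [0,0,0],"hand": -1}
    - {"slide": [0,0.106,0.283],"rotation": [0,0,0],"hand": -1}
    - {"slide": [0,0.11,0.305],"rotation": [0,0,0],"hand": -1}
    - {"slide": [0,0.112,0.32],"rotation": [0,0,0],"hand": -1}
    - {"slide": [0,0.112,0.32],"rotation": [0,0,0],"hand": -1}

```text
time_s: 46.1
tcp_pos: [650.0, -9.9, 78.1]
tool_rot: [[-0.986, 0.167, 0.0], [0.167, 0.986, 0.001], [-0.0, 0.001, -1.0]]
wrist_force: [2.3, 5.7, 1.1]
opening: 12.0
finger_force: 43.4
```

Run:
```python
from h import *
rep(); go(S(0.3,129.5,77.5),down(80.3))
```

```text
t 46.1 [650.   -9.9  78.1] sta [1.000e-01 1.299e+02 7.810e+01] op 12.0 ff 43.4 [2.3 5.7 1.1] yaw 80.4
slide [-0.0009, -0.0017, 0.0022] rot [0.0002, 0.0001, 0.0003]
```

Level again. I'll release, rise straight up, then move clear to look into the bin.

>>> send_rows:
  commands:
    - {"slide": [0,0,0],"rotation": [0,0,0],"hand": -0.5}
    - {"slide": [0,0,0],"rotation": [0,0,0],"hand": -0.2}
    - {"slide": [0,0,0],"rotation": [0,0,0],"hand": -0.2}
    - {"slide": [0,0,0],"rotation": [0,0,0],"hand": -0.2}
    - {"slide": [0,0,0],"rotation": [0,0,0],"hand": -0.2}
    - {"slide": [0,0,-0.04],"rotation": [0,0,0],"hand": -0.2}
    - {"slide": [0,0,-0.1],"rotation": [0,0,0],"hand": -0.2}
    - {"slide": [0,0,-0.2],"rotation": [0,0,0],"hand": -0.2}
    - {"slide": [0,0,-0.3],"rotation": [0,0,0],"hand": -0.2}
    - {"slide": [0,0,-0.5],"rotation": [0,0,0],"hand": -0.2}

```text
time_s: 47.1
tcp_pos: [647.3, -10.2, 202.7]
tool_rot: [[-0.986, 0.168, -0.006], [0.168, 0.986, 0.001], [0.006, 0.0, -1.0]]
wrist_force: [-0.3, -0.4, -0.5]
opening: 34.3
finger_force: 0.0
```

>>> send_rows:
  commands:
    - {"slide": [0.1,-0.2,-0.2],"rotation": [0,0,0],"hand": -0.2}
    - {"slide": [0.3,-0.4,-0.4],"rotation": [0,0,0],"hand": -0.2}
    - {"slide": [0.4,-0.6,-0.4],"rotation": [0,0,0],"hand": -0.2}
    - {"slide": [0.4,-0.7,-0.4],"rotation": [0,0,0],"hand": -0.2}
    - {"slide": [0.4,-0.7,-0.4],"rotation": [0,0,0],"hand": -0.2}
    - {"slide": [0.4,-0.7,-0.4],"rotation": [0,0,0],"hand": -0.2}
    - {"slide": [0.4,-0.7,-0.4],"rotation": [0,0,0],"hand": -0.2}
    - {"slide": [0.4,-0.7,-0.4],"rotation": [0,0,0],"hand": -0.2}
    - {"slide": [0.4,-0.7,-0.4],"rotation": [0,0,0],"hand": -0.2}
    - {"slide": [0.4,-0.7,-0.4],"rotation": [0,0,0],"hand": -0.2}

```text
time_s: 48.1
tcp_pos: [522.1, -165.3, 303.1]
tool_rot: [[-0.986, 0.166, -0.001], [0.166, 0.986, 0.001], [0.001, 0.0, -1.0]]
wrist_force: [0.0, 0.5, 0.0]
opening: 34.3
finger_force: 0.0
```

Run:
```python
from h import *
rep(); A=snap("wrist","w21"); B=snap("scene","s21"); C=snap("top","t21")
print(orange("wrist",A[1],40,A[0],10))
f=lambda i,x,y,w,h:cv2.resize(i[y:y+h,x:x+w],(400,300),interpolation=cv2.INTER_CUBIC)
cv2.imwrite("pics/final.png",np.vstack([np.hstack([cv2.resize(A[1],(400,300)),f(B[1],170,80,200,150)]),np.hstack([f(C[1],340,130,200,150),f(C[1],170,120,240,180)])]))
```

```text
t 48.1 [ 522.1 -165.3  303.1] sta [-99.8 -44.7 303.1] op 34.3 ff 0.0 [0.  0.5 0. ] yaw 80.4
[]
```

View pics/final.png

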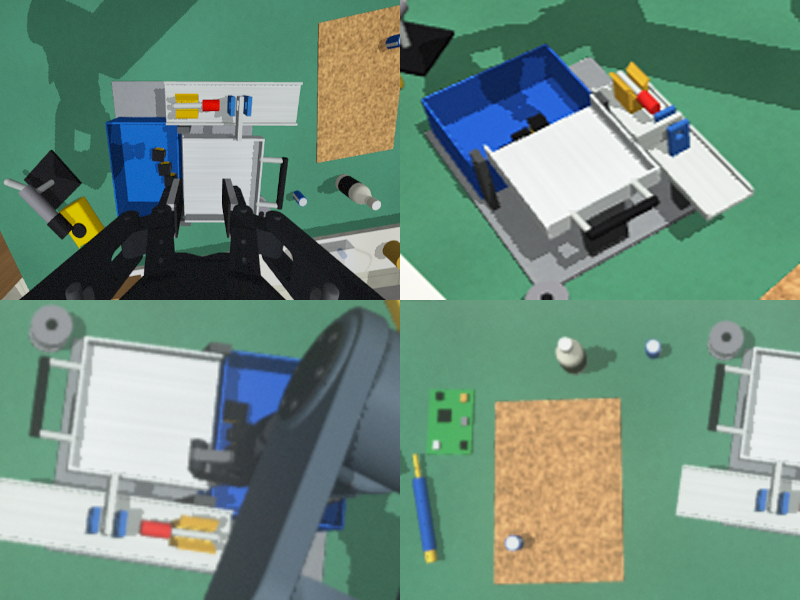

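The tray is empty and level and the pin is in its notch. Dark upturned transformers lie in the bin by the tray edge, one partly behind a finger. I'll shift the view and count them numerically.

>>> send_rows:
  commands:
    - {"slide": [0.1,0.3,-0.1],"rotation": [0,0,0],"hand": -0.2}
    - {"slide": [0.1,0.3,-0.1],"rotation": [0,0,0],"hand": -0.2}
    - {"slide": [0.1,0.3,-0.1],"rotation": [0,0,0],"hand": -0.2}
    - {"slide": [0.1,0.3,-0.1],"rotation": [0,0,0],"hand": -0.2}
    - {"slide": [0.1,0.3,-0.1],"rotation": [0,0,0],"hand": -0.2}
    - {"slide": [0.1,0.3,-0.1],"rotation": [0,0,0],"hand": -0.2}
    - {"slide": [0.1,0.3,-0.1],"rotation": [0,0,0],"hand": -0.2}
    - {"slide": [0.1,0.3,-0.1],"rotation": [0,0,0],"hand": -0.2}
    - {"slide": [0.1,0.3,-0.1],"rotation": [0,0,0],"hand": -0.2}
    - {"slide": [0.1,0.3,-0.1],"rotation": [0,0,0],"hand": -0.2}

```text
time_s: 49.25
tcp_pos: [509.7, -88.4, 328.4]
tool_rot: [[-0.986, 0.168, -0.0], [0.168, 0.986, 0.0], [0.0, 0.0, -1.0]]
wrist_force: [-0.1, -0.4, -0.4]
opening: 34.0
finger_force: 0.0
```

Run:
```python
from h import *
rep()
for n in("wrist","top","scene"):
    s,im=snap(n,n+"22"); z=40; m=((im.max(2)<75)&(im[...,0].astype(int)-im[...,2]<30)).astype(np.uint8)
    poly=np.array([proj(n,S(x,y,z),s) for x,y in((-100,-260),(100,-260),(100,-95),(-100,-95))]).astype(np.int32); k=np.zeros_like(m); cv2.fillPoly(k,[poly],1)
    kk,l,st,c=cv2.connectedComponentsWithStats(m*k); print(n,poly.tolist())
    for i in range(1,kk):
        if st[i,4]>8: print("  ",st[i].tolist(),(SR.T@(pt(n,c[i],z,s)-SO)).round(0)[:2])
    if n=="wrist":
        x,y=poly.min(0).clip(0); X,Y=poly.max(0)
        for r in range(y,min(Y,400),4): print("".join("#" if v.max()<75 and int(v[0])-int(v[2])<30 else "y" if v[1]>1.3*int(v[0]) else "b" if v[0]>1.5*v[2] else "." for v in im[r,x:X:2]))
```

```text
t 49.25 [509.7 -88.4 328.4] sta [-125.    28.9  328.4] op 34.0 ff 0.0 [-0.1 -0.4 -0.4] yaw 80.3
wrist [[149, 174], [168, 279], [256, 279], [248, 174]]
   [206, 208, 22, 17, 290] [ -27. -157.]
   [216, 225, 27, 30, 498] [  19. -138.]
   [244, 268, 13, 12, 71] [  92. -104.]
bbbbbbbbbbbbbbbbbbbbbbbbbbbbbbbbbbbb..................
bbbbbbbbbbbbbbbbbbbbbbbbbbbbbbbbbbbb..................
bbbbbbbbbbbbbbbbbbbbbbbbbbbbbbbbbbbbbbbbbbbb##########
bbbbbbbbbbbbbbbbbbbbbbbbbbbbbbbbbbbbbbbbbbbb........##
bbbbbbbbbbbbbbbbbbbbbbbbbbbbbbbbbbbbbbbbbbbb..........
bbbbbbbbbbbbbbbbbbbbbbbbbbbbbbbbbbbbbbbbbbbbbbbb......
bbbbbbbbbbbbbbbbbbbbbbbbbbbbbbbbbbbbbbbbbbbbbbb.......
bbbbbbbbbbbbbbbbbbbbbbbbbbbbbbbbbbbbbbbbbbbbbbbb......
bbbbbbbbbbbbbbbbbbbbbbbbbbbbbbbb....bbbbbbbbbbbb......
bbbbbbbbbbbbbbbbbbbbbbbbbbbbb###########bbbbbbbbb.....
bbbbbbbbbbbbbbbbbbbbbbbbbbbbb###########bbbbbbbbb.....
bbbbbbbbbbbbbbbbbbbbbbbbbbbbb##########bbbbbbbbbb.....
bbbbbbbbbbbbbbbbbbbbbbbbbbbbb########bbbbbbbbbbbb.....
bbbbbbbbbbbbbbbbbbbbbbbbbbbbbbbbbbbbyyyyyy##bbbbb.....
bbbbbbbbbbbbbbbbbbbbbbbbbbbbbbbbbb###########bbbb.....
bb
[... 261 characters left out ...]
####bbb....
bbbbbbbbbbbbbbbbbbbbbbbbbbbbbbbbbbbbbbb########bbb....
bbbbbbbbbbbbbbbbbbbbbbbbbbbbbbbbbbbbbbbbbbbbbbbbbb....
bbbbbbbbbbbbbbbbbbbbbbbbbbbbbbbbbbbbbbbbbbbbbbbbbbb...
bbbbbbbbbbbbbbbbbbbbbbbbbbbbbbbbbbbbbbbbbbbbbbbbbbb...
bbbbbbbbbbbbbbbbbbbbbbbbbbbbbbbbbbbbbbbbbbbbbbbbbbb..#
bbbbbbbbbbbbbbbbbbbbbbbbbbbbbbbbbbbbbbbbbbbbbbbbbbb###
.bbbbbbbbbbbbbbbbbbbbbbbbbbbbbbbbbbbbbbbbbbbbbbb######
top [[502, 243], [508, 168], [446, 160], [438, 234]]
   [442, 219, 20, 19, 156] [ -85. -123.]
   [489, 240, 7, 3, 10] [ -99. -231.]
scene [[244, 112], [185, 138], [210, 172], [271, 142]]
   [234, 137, 10, 9, 56] [ -24. -160.]
   [226, 144, 10, 6, 28] [   7. -153.]
   [207, 160, 9, 13, 77] [  88. -118.]
```

Three separate transformers lie in the bin, within its walls. The tray is level, the pin is parked, and the robot is clear of everything.

```bash
python3 -c "
from bench import *
print(hand_in())"
```

```text
the job is handed in; nothing more can be done
None
```

The job is handed in at about 49 s: all three transformers are in the bin, the pin is in its notch, and the tray is back down level. The other objects looked undisturbed in the last pictures.

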